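# Put the practical's kit back in its holders

## Robot

A 6-joint arm with a two-finger parallel gripper is mounted at the origin on a cart in front of the work surface, level with it; the furniture and walls round the work are solid. World frame = base frame: x ahead of the robot, y to its left, z up, the work surface at z = 0. Lengths are in mm, angles in rad, forces in N, time in s.
With the tool pointing down it reaches from about 400 to 925 mm from the base axis. Payload 12.5 kg.
Tool frame: the origin (TCP) lies midway between the tips of the shut fingers; the grasp point (between the pads) lies 19 mm behind it; z points along the fingers, y is the line along which they close (so a half turn about z gives the same grasp; the last joint's range is limited). The gripper opens to 95 mm and grips with 3 to 60 N. Pads are 20 mm wide; open, the fingers measure 119 mm over their backs; the gripper's body (75 mm by 180 mm) begins 59 mm behind the grasp point.
Start: joints at [-0.106, 0.491, 1.559, -0, 1.092, -0.106], TCP at [625.02, 0.021, 191.461] pointing down, gripper open.
Joint ranges: [-3.1, 3.1], [-0.84, 2.19], [0.05, 2.79], [-1.13, 4.28], [0.06, 2.93], [-2.69, 2.69]. Speed limits (rad/s): [2.22, 2.22, 2.79, 3.14, 3.14, 3.14].

## Interface

Orientations are given as [roll, pitch, yaw] about the fixed x, y, z axes, in that order (R = Rz(yaw) Ry(pitch) Rx(roll)).
In Python, from cell import * gives the robot as it stands. The module is installed in compiled form; this text tells all that it offers.
- The arm moves only by the tool arm_command, never from a script. Its arguments are lists of equal length, an entry for each row: "delta_pos": the shift along the world's x, y, z in units of 250 mm (1.0 is 250 mm), a list of three; "delta_rot": the turn, a rotation vector about the world's x, y, z in units of 90 degrees (1.0 is 90 degrees), a list of three; "claw": the closure, from 0 (fully open) to 1 (shut). In form: {"delta_pos": [[tx, ty, tz], ...], "delta_rot": [[wx, wy, wz], ...], "claw": [claw, ...]}. A call has exactly 5 rows; each row is the pose to reach, as a shift and turn from the pose commanded when the call began; what a row does not reach only later rows make up. A row lasts 1/12 s, in which the tool goes at most 41.7 mm and 7.16 degrees, less where a joint would pass 70% of its speed; a pose out of reach is approached as far as the arm can. A call with a number of a shift or a turn outside -1 to 1 is refused whole. A call with a gripper value outside its range is refused whole. The fingers move at their own pace and stop on an object; the grip force is fixed at half the most. Time passes only in rows, so rows that repeat a pose let the fingers close, or fill a call up. It gives the time, the measured TCP pose, the force, the opening and the grip force at its end, in the units of the state.
- state(): the state, without advancing time (a new reading comes with each control period).
- read_camera(name): name is "scene" or "side" or "wrist"; returns the picture (384x512x3 uint8, red, green, blue); there is no depth.
- calibration(name): a dict with "camera_matrix" (3x3 intrinsics, pixels), "k1" (the pictures are not rectified: a ray, as slopes to the right and down, at radius r is drawn at 1 + k1 r^2 times it, then the intrinsics apply), "T" (4x4, takes a point from camera to world coordinates). Camera axes: x right, y down, z forward; pixel columns grow to the right and rows downward; lengths in mm; the calibration is good to about 2 mm. A picture is of the moment at which its call begins: read the wrist's pose just before it. calibration takes no time and is no camera call; for the wrist camera it gives the pose at the moment of the call.
- job_done(): hands the job in; it is judged then, once.
The state is a dict: "t": time; "joints": joint angles; "qvel": joint speeds; "tau": joint torques, N m; "eef_pos": TCP position; "tcp_rot": TCP orientation; "ft_force": force on the tool from outside, world axes, zero at the start; "moment": the same for the moment, N m; "opening": opening from 0.0 (shut) to 1.0 (fully open); "grip_force": force on a finger pad.
Only numpy, scipy, OpenCV 4.12 (cv2) and the standard library are available. Lean on these libraries where they do the work, as an engineer would, in place of code of your own. Each camera call takes 0.05 s, during which the arm holds its last target. There are 200 camera calls.

## Task

The practical is over: put the loose kit back where each kind is kept. Stand the jar in the free wide well of the wooden reagent rack and the dropper bottle in its narrow well, stand the two rubber stoppers narrow end down in the two free wells of the grey stopper block, and lay the spatula level across both combs of the wire rest in a free notch. Leave the glass flask and the measuring cylinder standing where they are.

Things in the scene. Friction and masses are not known exactly. Their poses are not given: they have to be found in the camera images.
- jar: Loose screw-cap sample jar with a white cap, standing upright; 64 mm tall, body 41 mm in diameter up to 50 mm, cap 44 mm above that, 45 g. Origin: centre of the underside, z up.
- dropper_bottle: Loose blue dropper bottle standing upright; 96 mm tall, body 35 mm in diameter up to 60 mm, then a shoulder, and from 70 mm up a pointed nozzle under 20 mm wide, 62 g. Origin: centre of the underside, z up.
- spatula: Loose lab spatula lying flat: thin metal with a green plastic grip in the middle; 161 mm long (along its x), 10 mm wide (y), 8 mm high, 28 g. Origin: middle of its length, at the underside; z up. Either end may point either way in the rest.
- stopper_red: Loose brick-red rubber stopper, narrow end down; 26 mm tall, 25 mm in diameter at the bottom, 31 mm at the top, 16 g. Origin: centre of the underside, z up.
- stopper_black: Loose black rubber stopper, the same shape and size as the red one, narrow end down; 26 mm tall, 25 mm at the bottom, 31 mm at the top. Origin: centre of the underside, z up.
- reagent_rack: Fixed beech rack, 80 x 206 mm (x, y), end cheeks 44 mm high; between them a drilled board, its top at z = 30 mm. Three wells along y at x = 0: free wide one, 56 mm across, at y = +57 mm; wide one at y = -5 mm, taken by a fixed red-capped jar (top at 70 mm); free narrow one, 45 mm across, at y = -61 mm. Things stand on its base board, z = 6 mm. Origin: centre of the underside, z up.
- stopper_block: Fixed grey plastic block, 62 x 184 mm (x, y; round ends), 24 mm high. Three wells along y at x = 0, each 38 mm across and 12 mm deep (floor at z = 12 mm): free at y = +50 and -50 mm, the middle one taken by a fixed red stopper (top at 38 mm). Either loose stopper may go in either free well. Origin: centre of the underside, z up.
- spatula_rest: Fixed steel-wire rest, 105 x 153 mm (x, y), 51 mm high: two upright combs at x = -50 and +50 mm, open between but for a ground wire at y = -74 and +74 mm. Notches, 31 mm wide at the top, 18 mm at the flat bottom: free at y = -46 and +46 mm, taken by a fixed spatula at y = 0. A spatula lies along x, underside at z = 28.5 mm. Origin: centre of the underside, z up.
- flask: Glass flat-bottomed flask, loose, to be left alone; 152 mm tall, bulb 95 mm in diameter up to 73 mm, neck 41 mm. Origin: centre of the underside, z up.
- cylinder: Glass measuring cylinder, loose, to be left alone; 181 mm tall, tube 28 mm in diameter, hexagonal foot 62 mm. Origin: centre of the underside, z up.
Things that resemble listed ones, but are neither listed nor needed, are in the scene too. There is more than one size of the jar; the one meant has the size given above.

How it is judged:
By the outcome, as a careful person would: the job done as asked, in the order asked, and still so for the second after the job is handed in, with the robot touching nothing.
It also fails if it takes over 115 s, if anything falls off the work surface, if the arm or the gripper's body presses on something with over 40 N, if the wrist force passes 120 N, or if a joint passes its speed limit or range.

## Working session

There is one attempt and no reset: what is moved stays moved. The work goes in short steps, Python scripts to look and compute and a tool call to move; the robot and the scene stay as the last step left them, time stands still between calls to the robot, and variables do not carry over. Pictures are saved under pics/ and viewed, at most 14 in all, crops included, and the job is handed in when it is done.

Besides the shell and the picture viewer there is one more tool, called after ">>>" as name(argument=value, ...) on one line, values as JSON. arm_command: Moves the arm, as the interface text tells. Shifts and turns lie within -1 to 1; 1 stands for 250 mm of shift or 90 degrees of turn. Its arguments: {"type":"object","properties":{"delta_pos":{"type":"array"},"delta_rot":{"type":"array"},"claw":{"type":"array"}},"required":["delta_pos","delta_rot","claw"]}

```bash
mkdir -p pics
cat > h.py <<'E'
import numpy as np, cv2
from cell import *
def snap(n,f):
    s=state(); c=calibration(n); im=read_camera(n); cv2.imwrite(f'pics/{f}.png',cv2.cvtColor(im,cv2.COLOR_RGB2BGR)); np.savez(f'pics/{f}.npz',im=im,K=c['camera_matrix'],k1=c['k1'],T=c['T'])
    return im,c
def load(f):
    d=np.load(f'pics/{f}.npz'); return d['im'],dict(camera_matrix=d['K'],k1=float(d['k1']),T=d['T'])
def ray(c,u,v):
    K=np.array(c['camera_matrix']); d=np.array([c['k1'],0,0,0,0.])
    p=cv2.undistortPoints(np.array([[[u,v]]],float),K,d)[0,0]
    T=np.array(c['T']); return T[:3,3],T[:3,:3]@np.array([p[0],p[1],1.])
def onz(c,u,v,z):
    o,d=ray(c,u,v); return o+d*(z-o[2])/d[2]
def proj(c,P):
    T=np.linalg.inv(np.array(c['T'])); r,_=cv2.Rodrigues(T[:3,:3])
    return cv2.projectPoints(np.array(P,float).reshape(-1,1,3),r,T[:3,3],np.array(c['camera_matrix']),np.array([c['k1'],0,0,0,0.]))[0][:,0]
E
python3 - <<'E'
from h import *
for n in ('scene','side','wrist'):
    im,c=snap(n,n+'0'); print(n,np.round(c['camera_matrix'],1).tolist(),c['k1'],np.round(c['T'],3).tolist())
a=[cv2.imread(f'pics/{n}0.png') for n in('scene','side','wrist')]
cv2.imwrite('pics/w0.png',a[2])
for n,i in(('s',a[0]),('d',a[1])): cv2.imwrite(f'pics/{n}big.png',cv2.resize(i,(800,600),interpolation=cv2.INTER_CUBIC))
print(state())
E
```

```text
scene [[450.8, 0.0, 258.9], [0.0, 450.8, 195.9], [0.0, 0.0, 1.0]] -0.09189762566307386 [[0.911, -0.171, 0.375, 102.925], [-0.412, -0.415, 0.811, -908.036], [0.017, -0.894, -0.448, 546.405], [0.0, 0.0, 0.0, 1.0]]
side [[374.1, 0.0, 253.1], [0.0, 374.1, 191.6], [0.0, 0.0, 1.0]] -0.018158275703331606 [[0.996, -0.037, 0.082, 445.478], [-0.087, -0.633, 0.769, -764.401], [0.023, -0.773, -0.633, 690.279], [0.0, 0.0, 0.0, 1.0]]
wrist [[264.3, 0.0, 257.4], [0.0, 264.3, 191.5], [0.0, 0.0, 1.0]] -0.04339921915996896 [[1.0, 0.001, -0.002, 625.423], [0.0, -0.97, -0.243, 68.609], [-0.002, 0.243, -0.97, 383.863], [0.0, 0.0, 0.0, 1.0]]
{'t': 0.15, 'joints': array([-1.05582858e-01,  4.91422008e-01,  1.55932454e+00, -3.32401386e-05,
        1.09169169e+00, -1.05602744e-01]), 'qvel': array([ 1.64271101e-05, -3.42565686e-03, -1.47030967e-03,  1.08444466e-03,
        8.75669083e-04, -2.03977326e-03]), 'tau': array([ 3.16444048e-04, -6.12899423e+01, -2.58276522e+01,  6.91918633e-02,
        4.73701756e-02, -5.07232733e-05]), 'eef_pos': array([6.24797486e+02, 4.61461854e-02, 1.90990231e+02]), 'tcp_rot': array([-3.14074867e+00, -5.98104157e-05,  1.57083152e+00]), 'ft_force': array([0.09127966, 0.45538885, 0.7602627 ]), 'moment': array([-0.01847614, -0.02019   ,  0.07813849]), 'grip_force': 0.0, 'opening': 0.9966718415684023}
```

View pics/sbig.png

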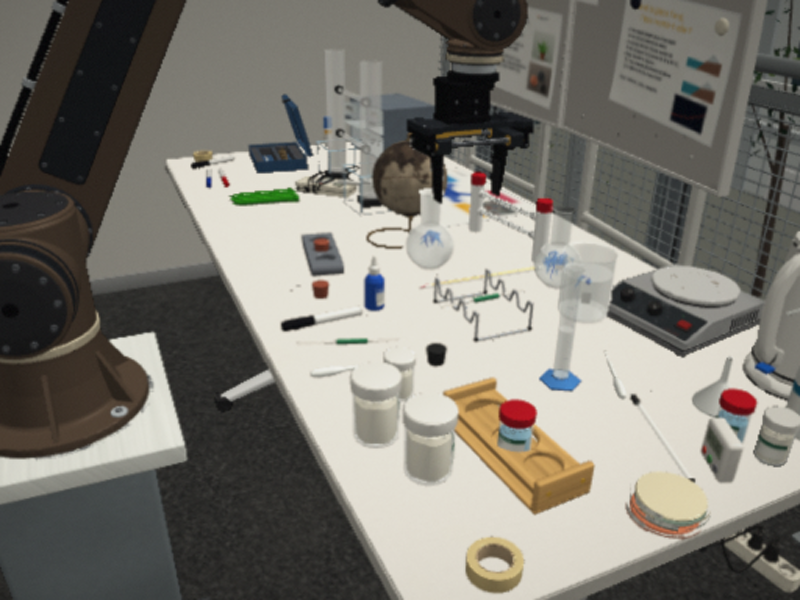

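View pics/dbig.png

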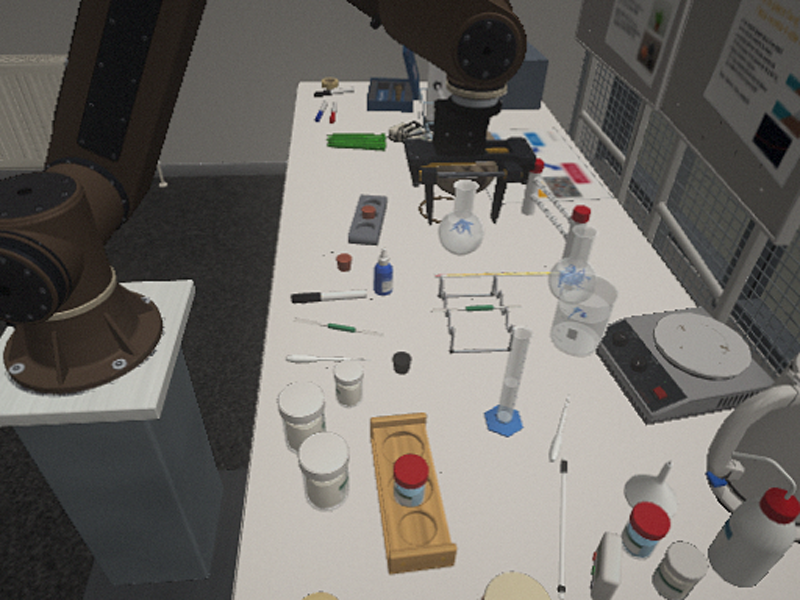

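View pics/w0.png

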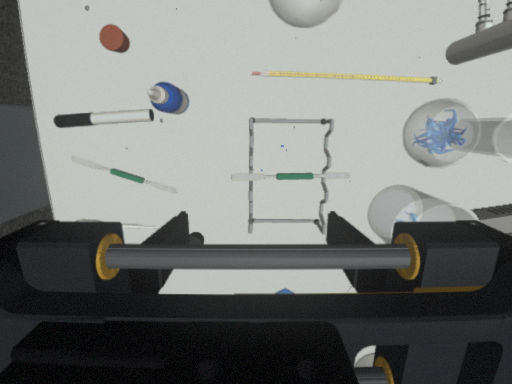

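The scene view shows the rack (big px 445-590, 380-505), the red stopper (320,288), black stopper (437,353), dropper (374,290), spatula (350,341), and three white-capped jars (375,400), (430,437) and (400,370). The side view shows the same things, with the small jar at (348,383). The wrist view shows the rest with its spatula, the dropper (165,97), red stopper (113,38) and loose spatula (125,175). Next I measure them.

Run:
```python
from h import *
def blob(im,f,box=None,k=3):
    h=cv2.cvtColor(im,cv2.COLOR_RGB2HSV).astype(int); m=f(h[...,0],h[...,1],h[...,2]).astype(np.uint8)
    if box: 
        z=np.zeros_like(m); x0,y0,x1,y1=box; z[y0:y1,x0:x1]=1; m*=z
    n,l,s,c=cv2.connectedComponentsWithStats(m)
    o=np.argsort(-s[1:,4])[:k]+1
    return [(c[i].round(1).tolist(),s[i].tolist()) for i in o]
fs={'red':(lambda h,s,v:((h<10)|(h>170))&(s>110)&(v>50),15),'blue':(lambda h,s,v:(h>105)&(h<125)&(s>130),35),'green':(lambda h,s,v:(h>60)&(h<95)&(s>90)&(v>30),4),
'black':(lambda h,s,v:(v<50),13)}
bx={'scene0':{'red':(180,140,230,200),'blue':(220,150,260,210),'green':(170,180,400,230),'black':(265,210,300,245)},
'side0':{'red':(200,120,260,180),'blue':(230,150,260,195),'green':(190,180,340,220),'black':(245,215,275,245)},
'wrist0':{'red':(80,10,140,60),'blue':(140,70,200,120),'green':(90,150,340,200),'black':(180,225,210,240)}}
for n in bx:
    im,c=load(n)
    for k in fs:
        for b in blob(im,fs[k][0],bx[n][k],2): print(n,k,b,np.round(onz(c,*b[0],fs[k][1]),1))
im,c=load('side0')
for nm,(u,v),z in [('jarS_captop',(348,369),64),('J2 top',(302,398),64),('J3 top',(325,452),64),('rackcornNW',(371,420),44),('NE',(426,415),44),('SE',(455,548),44),('SW',(391,558),44),('redcap',(411,467),70),('w+',(403,447),30),('w-',(418,527),30),('farwhite',(683,557),64)]:
    print(nm,np.round(onz(c,u*.64,v*.64,z),1))
for nm,f in(('d',(240,210,340,370)),):
    i=cv2.imread('pics/side0.png')[210:384,160:300]; cv2.imwrite('pics/c1.png',cv2.resize(i,None,fx=3.4,fy=3.4,interpolation=cv2.INTER_CUBIC))
```

```text
scene0 red ([204.8, 184.3], [200, 180, 10, 10, 80]) [439.3 175.7  15. ]
scene0 red ([205.3, 156.0], [201, 153, 9, 7, 57]) [507.1 376.8  15. ]
scene0 blue ([238.2, 185.5], [234, 176, 11, 22, 182]) [506.   94.3  35. ]
scene0 green ([225.2, 217.9], [216, 217, 19, 3, 35]) [431.8  -4.3   4. ]
scene0 green ([310.8, 190.2], [304, 188, 15, 5, 29]) [704.9  50.8   4. ]
scene0 black ([278.6, 226.6], [274, 221, 10, 13, 111]) [ 526.5 -105.6   13. ]
side0 red ([219.9, 165.5], [216, 163, 8, 8, 41]) [440.8 189.4  15. ]
side0 red ([235.6, 133.7], [232, 132, 8, 5, 31]) [499.2 378.9  15. ]
side0 blue ([245.8, 172.6], [241, 169, 10, 9, 51]) [516.3 120.9  35. ]
side0 blue ([245.5, 188.0], [245, 188, 2, 1, 2]) [510.2  48.7  35. ]
side0 green ([306.4, 196.6], [299, 196, 16, 3, 34]) [684.7  37.8   4. ]
side0 green ([218.5, 209.1], [210, 207, 17, 5, 31]) [ 4.331e+02 -4.000e-01  4.000e+00]
side0 black ([255.1, 237.4], [253, 236, 6, 3, 7]) [ 522.3 -121.1   13. ]
side0 black ([252.0, 232.5], [252, 232, 1, 2, 2]) [ 516.  -103.7   13. ]
wrist0 red ([111.4, 37.1], [101, 25, 23, 25, 426]) [436.4 181.6  15. ]
wrist0 blue ([169.7, 97.5], [154, 84, 26, 27, 304]) [514.1 103.6  35. ]
wrist0 green ([293.4, 175.9], [277, 174, 35, 5, 157]) [677.3  -2.9   4. ]
wrist0 green ([126.3, 175.5], [111, 170, 32, 12, 118]) [431.1  -2.2   4. ]
wrist0 black ([183.6, 233.4], [180, 225, 10, 15, 81]) [513.  -89.6  13. ]
wrist0 black ([196.9, 235.5], [191, 233, 12, 7, 27]) [533.1 -92.9  13. ]
jarS_captop [ 442.4 -160.8   64. ]
J2 top [ 377.  -212.6   64. ]
J3 top [ 409.5 -305.5   64. ]
rackcornNW [ 471.8 -241.6   44. ]
NE [ 549.6 -238.    44. ]
SE [ 558.3 -434.6   44. ]
SW [ 483.6 -440.9   44. ]
redcap [ 516.3 -339.7   70. ]
w+ [ 513.4 -279.7   30. ]
w- [ 520.2 -397.7   30. ]
farwhite [ 808.2 -475.6   64. ]
```

View pics/c1.png

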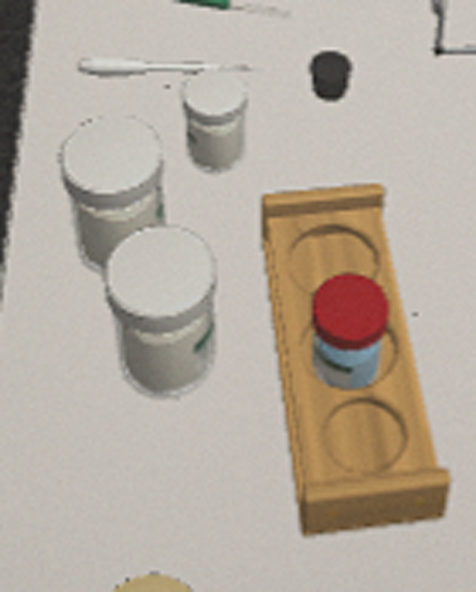

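The crop shows the small jar (cap at 215,95) and two clearly larger jars. In the rack, the wide well is at the top (335,260) and the narrow one at the bottom (365,437). The small jar's cap works out at about 43 mm across, so it's the one meant. I'll move the wrist camera over the rack.

>>> arm_command(delta_pos=[[-0.21,-0.6,0.44],[-0.21,-0.6,0.44],[-0.21,-0.6,0.44],[-0.21,-0.6,0.44],[-0.21,-0.6,0.44]], delta_rot=[[0,0,0],[0,0,0],[0,0,0],[0,0,0],[0,0,0]], claw=[0,0,0,0,0])

```text
t: 0.57
eef_pos: [571.7, -152.5, 303.7]
tcp_rot: [3.14, 0.001, 1.57]
ft_force: [0.6, 1.2, 0.7]
opening: 1.003
grip_force: 0.0
```

>>> arm_command(delta_pos=[[-0.21,-0.6,0],[-0.21,-0.6,0],[-0.21,-0.6,0],[-0.21,-0.6,0],[-0.21,-0.6,0]], delta_rot=[[0,0,0],[0,0,0],[0,0,0],[0,0,0],[0,0,0]], claw=[0,0,0,0,0])

```text
t: 0.98
eef_pos: [517.9, -304.9, 300.9]
tcp_rot: [-3.141, 0.001, 1.566]
ft_force: [0.1, 0.4, -0.7]
opening: 0.999
grip_force: 0.0
```

Run:
```python
from h import *
snap('wrist','w1'); s=state(); print(s['t'],s['eef_pos'],s['joints'])
```

```text
1.0333 [ 518.78362641 -302.59205746  300.91962434] [-6.37894727e-01  3.68480531e-01  1.46442594e+00 -1.72633685e-04
  1.30935758e+00 -6.33899526e-01]
```

View pics/w1.png

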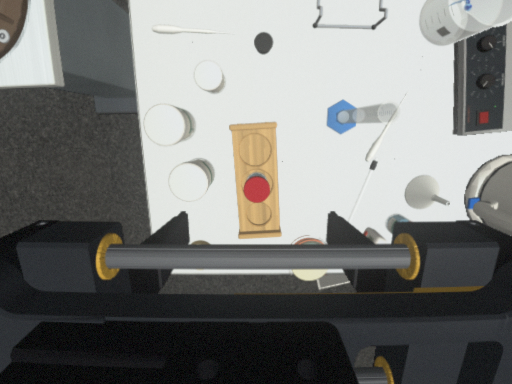

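The wrist view shows the rack (232-281, 122-238) with its wide well (255,150) and narrow well (260,212). The small jar is at (208,75), the black stopper at (263,42), the big jars at (168,124) and (189,181), and the cylinder foot at (342,117).

Run:
```python
from h import *
im,c=load('w1'); h=cv2.cvtColor(im,cv2.COLOR_RGB2HSV).astype(int)
m=((h[...,0]>8)&(h[...,0]<25)&(h[...,1]>90)); m[:,:215]=0;m[:,290:]=0;m[:110]=0;m[240:]=0
# cheek tops (bright ends): use rack mask outline
m=m.astype(np.uint8); cn=max(cv2.findContours(m,0,1)[0],key=cv2.contourArea); print(cv2.boundingRect(cn)); 
print('rect',cv2.boxPoints(cv2.minAreaRect(cn)).round(1).tolist())
for p in cv2.boxPoints(cv2.minAreaRect(cn)): print(p.round(1),onz(c,*p,44).round(1))
r=((h[...,0]<8)|(h[...,0]>172))&(h[...,1]>150); r[:,:235]=0;r[:,280:]=0;r[:165]=0;r[210:]=0
y,x=np.nonzero(r); print('redcap',x.mean(),y.mean(),onz(c,x.mean(),y.mean(),70),len(x))
b=(h[...,2]<70);b[:,:245]=0;b[:,285:]=0;b[:25]=0;b[60:]=0
y,x=np.nonzero(b); print('black',x.mean(),y.mean(),onz(c,x.mean(),y.mean(),20),x.min(),x.max(),y.min(),y.max())
crop=cv2.cvtColor(im[10:110,170:300],cv2.COLOR_RGB2BGR)
g=cv2.cvtColor(crop,cv2.COLOR_BGR2GRAY); g=cv2.createCLAHE(4,(4,4)).apply(g)
a=cv2.resize(g,None,fx=5,fy=5,interpolation=cv2.INTER_CUBIC)
cv2.imwrite('pics/c2.png',a)
cir=cv2.HoughCircles(a,cv2.HOUGH_GRADIENT,1,100,param1=80,param2=20,minRadius=55,maxRadius=90); print(cir)
for q in cir[0][:3]:
    u,v=q[0]/5+170-.4,q[1]/5+10-.4; P=onz(c,u,v,64); Q=onz(c,u+q[2]/5,v,64); print(u,v,P.round(1),'r',np.linalg.norm(Q-P))
w=cv2.createCLAHE(3,(4,4)).apply(cv2.cvtColor(im[110:245,215:300],cv2.COLOR_RGB2GRAY)); cv2.imwrite('pics/c3.png',cv2.resize(w,None,fx=4,fy=4,interpolation=cv2.INTER_CUBIC))
```

```text
(230, 123, 51, 115)
rect [[229.8000030517578, 125.0999984741211], [275.0, 122.4000015258789], [281.6000061035156, 235.5], [236.5, 238.10000610351562]]
[229.8 125.1] [ 472.4 -235.5   44. ]
[275.  122.4] [ 547.1 -231.6   44. ]
[281.6 235.5] [ 561.6 -432.5   44. ]
[236.5 238.1] [ 478.7 -437.4   44. ]
redcap 256.37909836065575 189.29508196721312 [ 515.99073899 -338.81919034   70.        ] 488<stdin>:11: RuntimeWarning: Mean of empty slice.
  ret = ret.dtype.type(ret / rcount)
Traceback (most recent call last):
ValueError: zero-size array to reduction operation minimum which has no identity
```

Run:
```python
from h import *
im,c=load('w1'); h=cv2.cvtColor(im,cv2.COLOR_RGB2HSV).astype(int)
print(h[42,263],h[75,208])
b=(h[...,2]<120);b[:,:245]=0;b[:,285:]=0;b[:25]=0;b[60:]=0
y,x=np.nonzero(b); print('black',x.mean(),y.mean(),onz(c,x.mean(),y.mean(),20),x.min(),x.max(),y.min(),y.max())
g=cv2.cvtColor(im,cv2.COLOR_RGB2GRAY)
def circ(x0,y0,x1,y1,z,rmm,f=5):
    q=cv2.createCLAHE(4,(3,3)).apply(g[y0:y1,x0:x1]); a=cv2.GaussianBlur(cv2.resize(q,None,fx=f,fy=f,interpolation=cv2.INTER_CUBIC),(0,0),2)
    pxmm=264.3/(c['T'][2][3]-z)*f
    r=cv2.HoughCircles(a,cv2.HOUGH_GRADIENT,1,60,param1=60,param2=15,minRadius=int(.6*rmm*pxmm),maxRadius=int(1.5*rmm*pxmm))
    for s in (r[0][:3] if r is not None else []): u,v=s[0]/f+x0-.4,s[1]/f+y0-.4; print((x0,y0),round(u,1),round(v,1),'r',(s[2]/pxmm).round(1),onz(c,u,v,z).round(1))
    return a
a=circ(180,50,236,104,64,22); circ(232,128,280,172,30,28); circ(238,195,285,232,30,22.5); circ(135,95,200,155,64,22);circ(160,155,220,210,64,22)
cv2.imwrite('pics/c2.png',cv2.resize(np.hstack([cv2.resize(a,(400,400)),cv2.resize(g[110:245,200:335],(400,400),interpolation=cv2.INTER_CUBIC)]),(800,400)))
```

```text
[60  6 84] [ 90   3 233]
black 263.07092198581563 42.42198581560284 [ 527.884416   -103.17526138   20.        ] 255 271 33 53
(180, 50) 208.7 76.5 r 21.0 [ 444.1 -162.9   64. ]
(232, 128) 254.3 148.9 r 27.0 [ 512.5 -276.1   30. ]
(238, 195) 258.3 211.7 r 20.5 [ 519.  -391.1   30. ]
(238, 195) 249.3 222.1 r 14.6 [ 502.2 -411.4   30. ]
(135, 95) 162.5 122.3 r 32.3 [ 367.5 -230.3   64. ]
(135, 95) 174.1 125.5 r 25.2 [ 385.7 -235.4   64. ]
(160, 155) 187.9 182.3 r 31.6 [ 401.8 -327.8   64. ]
(160, 155) 199.3 174.1 r 24.4 [ 421.7 -314.    64. ]
```

View pics/c2.png

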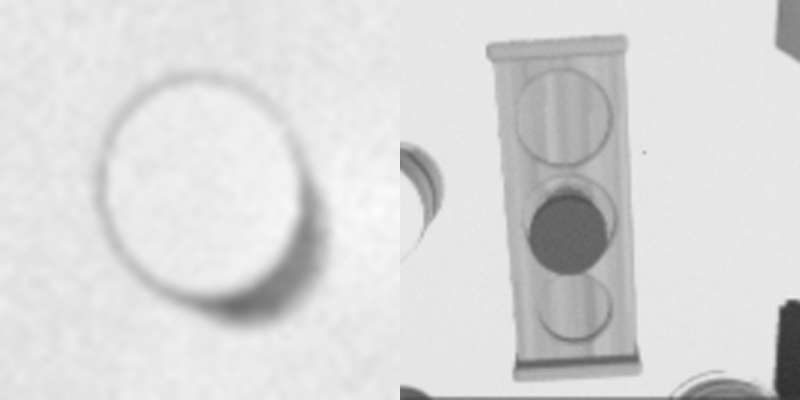

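The crop shows crisp circles for the jar cap (r about 21 mm, as expected) and both free wells. From two views the jar is at about (443.5, -162), the wide well at (513.2, -277.2) and the narrow well at (520.3, -395). Next I go to the jar.

>>> arm_command(delta_pos=[[-0.06,0.11,-0.1],[-0.12,0.22,-0.2],[-0.18,0.33,-0.3],[-0.24,0.44,-0.4],[-0.306,0.552,-0.48]], delta_rot=[[0,0,0],[0,0,0],[0,0,0],[0,0,0],[0,0,0]], claw=[0,0,0,0,0])

```text
t: 1.45
eef_pos: [442.3, -159.8, 180.0]
tcp_rot: [-3.141, -0.001, 1.571]
ft_force: [1.3, -0.2, 0.6]
opening: 0.996
grip_force: 0.0
```

>>> arm_command(delta_pos=[[0,0,-0.1],[0,0,-0.2],[0,0,-0.3],[0,0,-0.36],[0,0,-0.36]], delta_rot=[[0,0,0],[0,0,0],[0,0,0],[0,0,0],[0,0,0]], claw=[0,0,0,0,0])

```text
t: 1.87
eef_pos: [442.4, -160.5, 89.1]
tcp_rot: [-3.138, -0.002, 1.572]
ft_force: [-0.1, 0.6, 0.8]
opening: 0.998
grip_force: 0.0
```

Run:
```python
from h import *
im,c=snap('wrist','w2'); s=state(); print(s['t'],s['eef_pos'],s['tcp_rot'])
print(proj(c,[[444,-162,64],[425.5,-103,26]]))
```

```text
1.9167 [ 443.09201964 -160.98315412   90.61986243] [-3.13920181e+00 -1.41587252e-03  1.57161025e+00]
[[258.99277719 208.99552512]
 [239.68650194 137.6392339 ]]
```

View pics/w2.png

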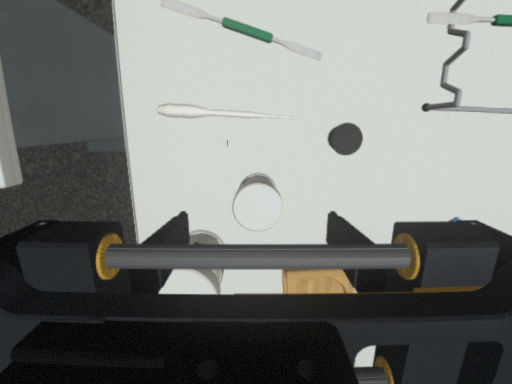

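The jar's cap is at (258,206), within about 2 mm of the prediction. I descend, grip and lift.

>>> arm_command(delta_pos=[[0,0.004,-0.08],[0,0.004,-0.16],[0,0.004,-0.22],[0,0.004,-0.232],[0,0.004,-0.232]], delta_rot=[[0,0,0],[0,0,0],[0,0,0],[0,0,0],[0,0,0]], claw=[0,0,0,0,0.5])

```text
t: 2.33
eef_pos: [443.8, -160.8, 33.8]
tcp_rot: [-3.141, -0.0, 1.571]
ft_force: [-0.4, 0.3, -0.1]
opening: 0.969
grip_force: 0.0
```

>>> arm_command(delta_pos=[[0,0,0],[0,0,0],[0,0,0],[0,0,0],[0,0,0]], delta_rot=[[0,0,0],[0,0,0],[0,0,0],[0,0,0],[0,0,0]], claw=[1,1,1,1,1])

```text
t: 2.75
eef_pos: [443.7, -161.1, 34.0]
tcp_rot: [3.141, 0.0, 1.571]
ft_force: [0.9, 0.1, 0.8]
opening: 0.631
grip_force: 0.0
```

>>> arm_command(delta_pos=[[0,0,0],[0,0,0],[0,0,0],[0,0,0.05],[0,0,0.1]], delta_rot=[[0,0,0],[0,0,0],[0,0,0],[0,0,0],[0,0,0]], claw=[1,1,1,1,1])

```text
t: 3.17
eef_pos: [443.1, -160.8, 58.3]
tcp_rot: [-3.14, -0.001, 1.571]
ft_force: [0.4, 0.6, -0.8]
opening: 0.452
grip_force: 30.0
```

>>> arm_command(delta_pos=[[0,0,0.1],[0.05,-0.08,0.2],[0.12,-0.2,0.246],[0.2,-0.34,0.246],[0.28,-0.464,0.246]], delta_rot=[[0,0,0],[0,0,0],[0,0,0],[0,0,0],[0,0,0]], claw=[1,1,1,1,1])

```text
t: 3.58
eef_pos: [514.5, -278.8, 121.3]
tcp_rot: [3.14, 0.001, 1.571]
ft_force: [0.7, -0.8, -0.4]
opening: 0.454
grip_force: 30.0
```

>>> arm_command(delta_pos=[[0,0,-0.04],[0,0,-0.08],[0,0,-0.12],[0,0,-0.12],[0,0,-0.12]], delta_rot=[[0,0,0],[0,0,0],[0,0,0],[0,0,0],[0,0,0]], claw=[1,1,1,1,1])

```text
t: 4.0
eef_pos: [512.9, -275.9, 89.3]
tcp_rot: [-3.14, -0.001, 1.572]
ft_force: [-0.9, 1.0, -0.9]
opening: 0.453
grip_force: 30.0
```

Run:
```python
from h import *
s=state(); print(s['t'],s['eef_pos'],s['opening'])
a=snap('wrist','w3')[0]; b=snap('side','s3')[0]
p=cv2.resize(a[100:300,170:340],(400,470)); q=cv2.resize(b[220:360,200:320],(400,470),interpolation=cv2.INTER_CUBIC)
cv2.imwrite('pics/c4.png',cv2.cvtColor(np.hstack([p,q]),cv2.COLOR_RGB2BGR))
```

```text
4.0 [ 512.85786775 -275.91106294   89.29737129] 0.453212945442086
```

View pics/c4.png

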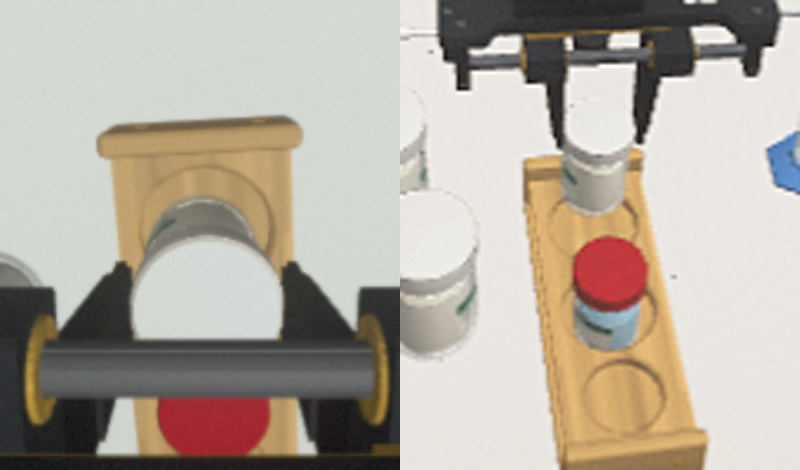

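The jar is held upright over the wide well, so I lower and release it.

>>> arm_command(delta_pos=[[0,-0.002,-0.06],[0,-0.002,-0.12],[0,-0.002,-0.17],[0,-0.002,-0.195],[0,-0.002,-0.2]], delta_rot=[[0,0,0],[0,0,0],[0,0,0],[0,0,0],[0,0,0]], claw=[1,1,1,1,1])

```text
t: 4.52
eef_pos: [513.3, -277.1, 39.5]
tcp_rot: [-3.141, -0.001, 1.571]
ft_force: [-0.8, 0.3, 0.3]
opening: 0.453
grip_force: 30.0
```

>>> arm_command(delta_pos=[[0,0,0],[0,0,0],[0,0,0],[0,0,0],[0,0,0]], delta_rot=[[0,0,0],[0,0,0],[0,0,0],[0,0,0],[0,0,0]], claw=[1,1,0.3,0.3,0.3])

```text
t: 4.93
eef_pos: [513.7, -277.6, 40.5]
tcp_rot: [3.141, 0.0, 1.571]
ft_force: [-0.7, -0.1, 0.7]
opening: 0.612
grip_force: 0.0
```

>>> arm_command(delta_pos=[[0,0,0],[0,0,0.1],[0,0,0.2],[0,0,0.35],[0,0,0.5]], delta_rot=[[0,0,0],[0,0,0],[0,0,0],[0,0,0],[0,0,0]], claw=[0.3,0.3,0.3,0.3,0])

```text
t: 5.35
eef_pos: [513.0, -277.2, 166.0]
tcp_rot: [-3.14, -0.001, 1.571]
ft_force: [0.2, 0.4, 0.3]
opening: 0.734
grip_force: 0.0
```

>>> arm_command(delta_pos=[[0,0.1,0.1],[0,0.25,0.2],[0,0.4,0.26],[0,0.56,0.26],[0,0.72,0.26]], delta_rot=[[0,0,0],[0,0,0],[0,0,0],[0,0,0],[0,0,0]], claw=[0,0,0,0,0])

```text
t: 5.77
eef_pos: [513.5, -96.0, 231.4]
tcp_rot: [3.139, 0.001, 1.57]
ft_force: [0.3, 0.0, -0.5]
opening: 0.992
grip_force: 0.0
```

>>> arm_command(delta_pos=[[0,0.15,0],[0,0.3,0],[0,0.44,0],[0,0.55,0],[0,0.55,0]], delta_rot=[[0,0,0],[0,0,0],[0,0,0],[0,0,0],[0,0,0]], claw=[0,0,0,0,0])

```text
t: 6.18
eef_pos: [513.1, 43.9, 230.2]
tcp_rot: [3.141, -0.001, 1.574]
ft_force: [-0.4, 0.0, -0.2]
opening: 1.002
grip_force: 0.0
```

Run:
```python
from h import *
s=state(); print(s['t'],s['eef_pos'],s['opening'])
snap('wrist','w4')
b=cv2.imread('pics/w4.png'); r=snap('side','s4')[0][220:360,200:320]
cv2.imwrite('pics/c5.png',np.hstack([b,cv2.resize(cv2.cvtColor(r,cv2.COLOR_RGB2BGR),(288,384))]))
```

```text
6.1833 [513.07825881  43.90839803 230.24630911] 1.002020113604096
```

View pics/c5.png

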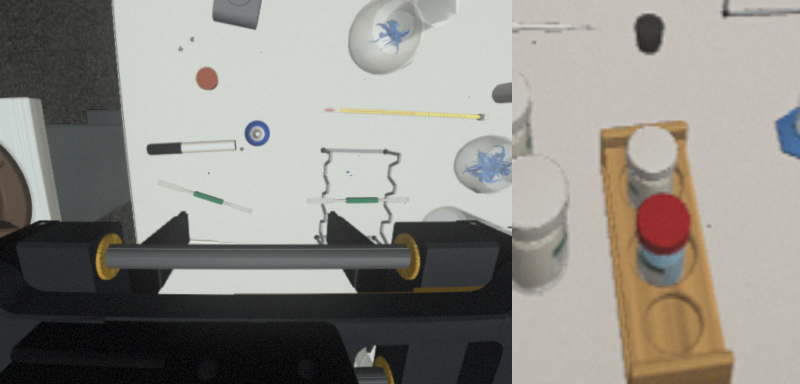

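The jar stands in the wide well in the side crop on the right. The wrist view shows the bottle at (258,133), red stopper (207,78), loose spatula (160,183)-(252,210), the rest (corners 323,151 and 398,152; its spatula at z≈28) and the flask bulb (385,36).

Run:
```python
from h import *
im,c=load('w4'); h=cv2.cvtColor(im,cv2.COLOR_RGB2HSV).astype(int); H,S,V=h[...,0],h[...,1],h[...,2]
def box(m,x0,y0,x1,y1): 
    z=np.zeros(m.shape,np.uint8); z[y0:y1,x0:x1]=m[y0:y1,x0:x1]; return z
def mc(nm,m,z):
    y,x=np.nonzero(m); (u,v),r=cv2.minEnclosingCircle(np.c_[x,y].astype(np.float32)); print(nm,len(x),(u,v,r),onz(c,u,v,z).round(1),'mean',onz(c,x.mean(),y.mean(),z).round(1),'rmm',r/264.3*(c['T'][2,3]-z))
mc('bottle body',box((H>100)&(H<130)&(S>100),235,110,280,155),60)
mc('red',box(((H<12)|(H>168))&(S>90),190,60,225,95),26)
for nm,b in(('loose',(180,185,235,215)),('fixed',(335,192,390,208))):
    m=box((H>60)&(H<95)&(S>90),*b); y,x=np.nonzero(m); p=np.c_[x,y].astype(np.float32); z=5 if nm=='loose' else 33
    W=np.array([onz(c,*q,z)[:2] for q in p]); vx,vy,x0,y0=cv2.fitLine(W.astype(np.float32),2,0,.01,.01).ravel(); print(nm,len(x),W.mean(0).round(1),'yaw',np.degrees(np.arctan2(vy,vx)))
    t=W@[vx,vy]; print('grip len',np.ptp(t))
e1,e2=onz(c,160,183,3),onz(c,252,210,3); print('ends',e1,e2,(e1+e2)/2,np.linalg.norm(e1-e2),np.degrees(np.arctan2(*(e2-e1)[1::-1])))
for p in((323,151),(387,152),(398,153)): print('rest',p,onz(c,*p,0).round(1),onz(c,*p,51).round(1))
e1,e2=onz(c,308,200,30),onz(c,410,199.5,30);print('fixends',e1,e2)
print('flask',onz(c,385,36,40))
cv2.imwrite('pics/c6.png',cv2.cvtColor(np.hstack([cv2.resize(im[140:250,300:410],(440,440),interpolation=cv2.INTER_CUBIC),cv2.resize(im[170:225,150:262],(360,440),interpolation=cv2.INTER_CUBIC)]),cv2.COLOR_RGB2BGR))
```

```text
bottle body 231 (257.0, 133.0, 11.70479965209961) [512.6 102.9  60. ] mean [512.9 103.4  60. ] rmm 16.08589235129222
red 343 (207.0, 78.0, 10.816754341125488) [441.7 178.2  26. ] mean [441.1 178.   26. ] rmm 16.256938341544007
loose 95 [432.6  -2.7] yaw -18.114073
grip len 45.31865267398473
fixed 96 [676.3   2.3] yaw 1.275894
grip len 46.88645992665363
ends [354.03359141  21.29466775   3.        ] [504.51387972 -24.30440274   3.        ] [429.27373556  -1.50486749   3.        ] 157.23737595803723 -16.858044151314985
rest (323, 151) [617.8  73.8   0. ] [605.2  78.4  51. ]
rest (387, 152) [721.7  73.    0. ] [696.6  77.8  51. ]
rest (398, 153) [740.   71.6   0. ] [712.7  76.5  51. ]
fixends [591.79634181   0.99148242  30.        ] [752.79393508   2.20538726  30.        ]
flask [682.84560217 231.14923311  40.        ]
```

View pics/c6.png

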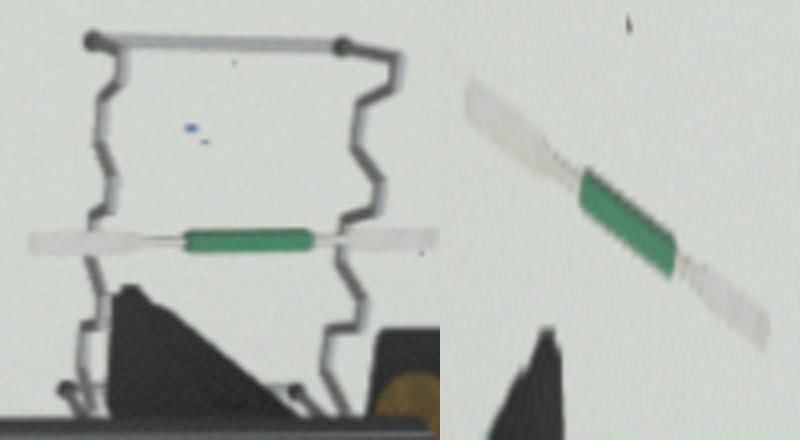

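The crop shows the rest's notches and the loose spatula with its grip clearly. The bottle is at (512.8, 103.2). The marker pen lies close to one finger, so I turn the tool by -30° for this grasp.

>>> arm_command(delta_pos=[[0,0.06,-0.1],[0,0.12,-0.2],[-0.003,0.18,-0.3],[-0.003,0.253,-0.4],[-0.003,0.253,-0.42]], delta_rot=[[0,0,-0.07],[0,0,-0.14],[0,0,-0.21],[0,0,-0.28],[0,0,-0.333]], claw=[0,0,0,0,0])

```text
t: 6.7
eef_pos: [511.3, 103.8, 121.6]
tcp_rot: [-3.138, 0.003, 1.042]
ft_force: [-0.3, 0.6, -0.4]
opening: 1.0
grip_force: 0.0
```

>>> arm_command(delta_pos=[[0,0,0],[0,0,-0.1],[0,0,-0.2],[0,0,-0.3],[0,0,-0.388]], delta_rot=[[0,0,0],[0,0,0],[0,0,0],[0,0,0],[0,0,0]], claw=[0,0,0,0,0.5])

```text
t: 7.12
eef_pos: [513.5, 101.9, 27.6]
tcp_rot: [3.14, -0.001, 1.05]
ft_force: [0.4, 1.1, -0.3]
opening: 0.971
grip_force: 0.0
```

>>> arm_command(delta_pos=[[0,0,0],[0,0,0],[0,0,0],[0,0,0],[0,0,0]], delta_rot=[[0,0,0],[0,0,0],[0,0,0],[0,0,0],[0,0,0]], claw=[1,1,1,1,1])

```text
t: 7.53
eef_pos: [513.5, 103.1, 29.4]
tcp_rot: [3.14, -0.001, 1.048]
ft_force: [-0.8, 0.3, -0.3]
opening: 0.639
grip_force: 0.0
```

>>> arm_command(delta_pos=[[0,0,0],[0,0,0],[0,0,0],[0,0,0],[0,0,0]], delta_rot=[[0,0,0],[0,0,0],[0,0,0],[0,0,0],[0,0,0]], claw=[1,1,1,1,1])

```text
t: 7.95
eef_pos: [512.8, 103.4, 28.1]
tcp_rot: [3.141, -0.0, 1.048]
ft_force: [-0.5, 0.6, 2.6]
opening: 0.334
grip_force: 30.0
```

>>> arm_command(delta_pos=[[0,0,0.05],[0,0,0.15],[0,0,0.25],[0,-0.08,0.35],[0,-0.2,0.4]], delta_rot=[[0,0,0],[0,0,0],[0,0,0],[0,0,0.07],[0,0,0.133]], claw=[1,1,1,1,1])

```text
t: 8.37
eef_pos: [513.4, 54.2, 130.4]
tcp_rot: [3.139, -0.001, 1.264]
ft_force: [1.2, -0.2, -0.2]
opening: 0.336
grip_force: 30.0
```

>>> arm_command(delta_pos=[[0,-0.16,0.048],[0.01,-0.32,0.048],[0.02,-0.48,0.048],[0.03,-0.64,0.048],[0.03,-0.8,0.048]], delta_rot=[[0,0,0.04],[0,0,0.08],[0,0,0.12],[0,0,0.16],[0,0,0.2]], claw=[1,1,1,1,1])

```text
t: 8.78
eef_pos: [520.2, -148.7, 140.0]
tcp_rot: [3.141, 0.0, 1.574]
ft_force: [0.2, 0.4, -1.0]
opening: 0.337
grip_force: 30.0
```

>>> arm_command(delta_pos=[[0,-0.16,0],[0,-0.32,0],[0,-0.48,0],[0,-0.64,0],[0,-0.8,0]], delta_rot=[[0,0,0],[0,0,0],[0,0,0],[0,0,0],[0,0,0]], claw=[1,1,1,1,1])

```text
t: 9.2
eef_pos: [519.7, -348.7, 139.8]
tcp_rot: [-3.141, -0.0, 1.571]
ft_force: [0.8, 0.4, -0.1]
opening: 0.337
grip_force: 30.0
```

>>> arm_command(delta_pos=[[0,-0.12,0],[0,-0.192,0],[0,-0.192,-0.06],[0,-0.192,-0.12],[0,-0.192,-0.16]], delta_rot=[[0,0,0],[0,0,0],[0,0,0],[0,0,0],[0,0,0]], claw=[1,1,1,1,1])

```text
t: 9.62
eef_pos: [519.6, -394.7, 98.3]
tcp_rot: [-3.14, -0.001, 1.57]
ft_force: [-0.2, 0.6, -0.4]
opening: 0.334
grip_force: 30.0
```

Run:
```python
from h import *
s=state(); print(s['t'],s['eef_pos'],s['opening'])
a=snap('scene','n5')[0]; b=snap('side','s5')[0]; w=snap('wrist','w5')[0]
f=lambda i:cv2.resize(i,(265,360),interpolation=cv2.INTER_CUBIC)
cv2.imwrite('pics/c7.png',cv2.cvtColor(np.hstack([f(a[200:336,280:380]),f(b[230:366,210:310]),f(w[130:285,195:310])]),cv2.COLOR_RGB2BGR))
```

```text
9.6167 [ 519.61544375 -394.73155537   98.29104527] 0.33359108136398113
```

View pics/c7.png

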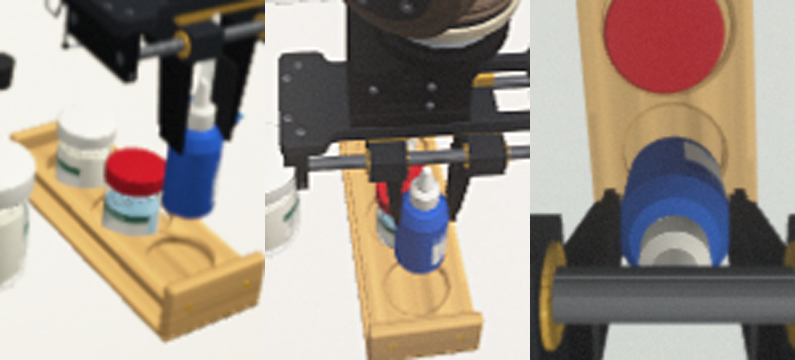

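Run:
```python
from h import *
p=state()['eef_pos']
for n in('n5','s5'):
    im,c=load(n); h=cv2.cvtColor(im,cv2.COLOR_RGB2HSV).astype(int)
    m=(h[...,0]>100)&(h[...,0]<130)&(h[...,1]>130); z=np.zeros_like(m); b=(335,235,372,290) if n=='n5' else (255,290,285,340); z[b[1]:b[3],b[0]:b[2]]=m[b[1]:b[3],b[0]:b[2]]
    y,x=np.nonzero(z); print(n,'blue bbox',x.min(),x.max(),y.min(),y.max())
    for d in (28,40,48):
        a=np.linspace(0,6.28,60); zb=p[2]-d
        q=proj(c,np.c_[p[0]+17.5*np.cos(a),p[1]+17.5*np.sin(a),0*a+zb]); t=proj(c,np.c_[p[0]+17.5*np.cos(a),p[1]+17.5*np.sin(a),0*a+zb+60])
        print(d,'x',q[:,0].min().round(1),q[:,0].max().round(1),'bottom y',q[:,1].max().round(1),'top',t[:,1].min().round(1),'tip',proj(c,[p[0],p[1],zb+96]).round(1))
```

```text
n5 blue bbox 342 369 243 281
28 x 340.0 360.1 bottom y 281.8 top 241.5 tip [[356.5 228.7]]
40 x 339.3 359.2 bottom y 287.4 top 247.3 tip [[355.7 234.9]]
48 x 338.9 358.7 bottom y 291.0 top 251.1 tip [[355.1 239. ]]
s5 blue bbox 260 278 303 331
28 x 258.8 277.9 bottom y 332.5 top 296.1 tip [[271.2 292.2]]
40 x 258.6 277.5 bottom y 336.0 top 300.1 tip [[270.8 296.4]]
48 x 258.4 277.2 bottom y 338.3 top 302.7 tip [[270.5 299.2]]
```

The bottle is held upright with its bottom 28 mm below the TCP, as planned. I insert it.

>>> arm_command(delta_pos=[[-0.003,0,-0.05],[-0.003,0,-0.11],[-0.003,0,-0.17],[-0.003,0,-0.23],[-0.003,0,-0.262]], delta_rot=[[0,0,0],[0,0,0],[0,0,0],[0,0,0],[0,0,0]], claw=[1,1,1,1,1])

```text
t: 10.18
eef_pos: [519.6, -394.4, 33.9]
tcp_rot: [-3.141, -0.0, 1.571]
ft_force: [-1.3, 1.6, 22.6]
opening: 0.334
grip_force: 30.1
```

>>> arm_command(delta_pos=[[0,0,0],[0,0,0],[0,0,0],[0,0,0],[0,0,0]], delta_rot=[[0,0,0],[0,0,0],[0,0,0],[0,0,0],[0,0,0]], claw=[1,1,0.35,0.35,0.35])

```text
t: 10.6
eef_pos: [519.8, -394.9, 35.3]
tcp_rot: [3.141, 0.001, 1.571]
ft_force: [-0.1, 0.7, 0.1]
opening: 0.503
grip_force: 0.0
```

>>> arm_command(delta_pos=[[0,0,0],[0,0,0.08],[0,0,0.2],[0,0,0.35],[0,0,0.5]], delta_rot=[[0,0,0],[0,0,0],[0,0,0],[0,0,0],[0,0,0]], claw=[0.35,0.35,0.35,0.35,0.35])

```text
t: 11.02
eef_pos: [519.2, -394.4, 160.7]
tcp_rot: [-3.141, -0.001, 1.571]
ft_force: [0.4, 0.6, -0.6]
opening: 0.649
grip_force: 0.0
```

>>> arm_command(delta_pos=[[-0.06,0.14,0.08],[-0.12,0.29,0.1],[-0.18,0.44,0.1],[-0.24,0.59,0.1],[-0.28,0.72,0.1]], delta_rot=[[0,0,0],[0,0,0],[0,0,0],[0,0,0],[0,0,0]], claw=[0.35,0.35,0.35,0.35,0.35])

```text
t: 11.43
eef_pos: [447.9, -212.6, 184.9]
tcp_rot: [3.141, 0.0, 1.571]
ft_force: [0.4, -0.1, 0.4]
opening: 0.647
grip_force: 0.0
```

>>> arm_command(delta_pos=[[0,0.16,0],[0,0.32,0],[0,0.48,0],[0,0.64,0],[0,0.8,0]], delta_rot=[[0,0,0],[0,0,0],[0,0,0],[0,0,0],[0,0,0]], claw=[0.35,0.35,0.35,0.35,0.35])

```text
t: 11.85
eef_pos: [449.1, -13.0, 184.9]
tcp_rot: [3.141, 0.0, 1.57]
ft_force: [0.6, -0.0, 0.2]
opening: 0.651
grip_force: 0.0
```

>>> arm_command(delta_pos=[[0,0.16,0],[0,0.32,0],[0,0.48,0],[0,0.6,0],[0,0.6,0]], delta_rot=[[0,0,0],[0,0,0],[0,0,0],[0,0,0],[0,0,0]], claw=[0.35,0.35,0.35,0.35,0.35])

```text
t: 12.27
eef_pos: [449.2, 139.4, 184.8]
tcp_rot: [3.141, -0.001, 1.575]
ft_force: [0.2, -0.2, 0.2]
opening: 0.646
grip_force: 0.0
```

Run:
```python
from h import *
s=state(); print(s['t'],s['eef_pos'],s['opening'])
w=snap('wrist','w6')[0]; b=snap('side','s6')[0]
cv2.imwrite('pics/c8.png',cv2.cvtColor(np.hstack([w,cv2.resize(b[220:360,200:320],(288,384))]),cv2.COLOR_RGB2BGR))
```

```text
12.2667 [449.2282206  139.36966792 184.82289518] 0.6462075195358192
```

View pics/c8.png

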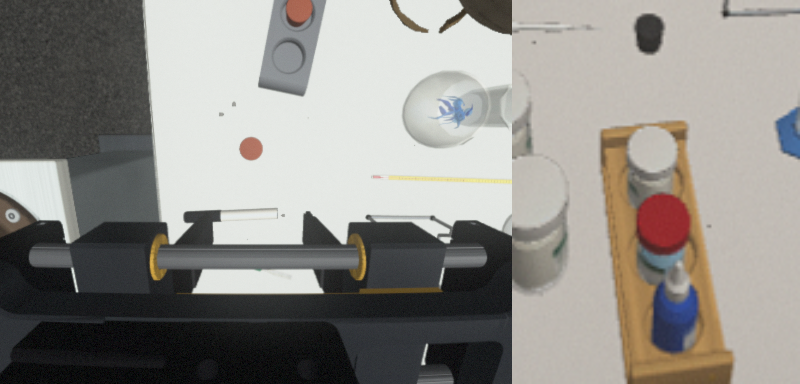

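The side crop shows the bottle in the narrow well. The wrist view shows the red stopper (250,149), the block's near well (289,57), its middle stopper (299,12) and the flask (443,108).

```bash
cat >> h.py <<'E'
def hsv(im): 
    h=cv2.cvtColor(im,cv2.COLOR_RGB2HSV).astype(int); return h[...,0],h[...,1],h[...,2]
def reg(m,b):
    z=np.zeros(m.shape,np.uint8); z[b[1]:b[3],b[0]:b[2]]=m[b[1]:b[3],b[0]:b[2]]; return z
def mc(c,nm,m,z):
    cn=max(cv2.findContours(m,0,1)[0],key=cv2.contourArea); (u,v),r=cv2.minEnclosingCircle(cn); print(nm,round(u,1),round(v,1),onz(c,u,v,z).round(1),'rmm',r/264.3*(c['T'][2,3]-z))
def hough(im,c,b,z,rmm,f=6):
    g=cv2.cvtColor(im,cv2.COLOR_RGB2GRAY); q=cv2.createCLAHE(3,(2,2)).apply(g[b[1]:b[3],b[0]:b[2]]); a=cv2.GaussianBlur(cv2.resize(q,None,fx=f,fy=f,interpolation=cv2.INTER_CUBIC),(0,0),2)
    k=264.3/(c['T'][2,3]-z)*f; r=cv2.HoughCircles(a,cv2.HOUGH_GRADIENT,1,20,param1=60,param2=12,minRadius=int(.8*rmm*k),maxRadius=int(1.2*rmm*k))
    for s in (r[0][:3] if r is not None else []): u,v=s[0]/f+b[0]-.42,s[1]/f+b[1]-.42; print('circ',round(u,1),round(v,1),'r',(s[2]/k).round(1),onz(c,u,v,z).round(1))
E
python3 - <<'E'
from h import *
im,c=load('w6'); H,S,V=hsv(im); red=((H<12)|(H>168))&(S>90)
mc(c,'red',reg(red,(230,130,270,170)),26); mc(c,'mid',reg(red,(280,0,320,40)),38)
hough(im,c,(264,34,314,82),24,19)
gr=reg((V<160)&(S<60)&(~red),(250,0,335,105)); cn=max(cv2.findContours(gr,0,1)[0],key=cv2.contourArea)
for u in (30,50,70,80):
    x=np.nonzero(gr[u])[0]; print(u,x.min(),x.max(),onz(c,x.min(),u,24).round(1),onz(c,x.max()+1,u,24).round(1))
# side/scene: mid stopper & flask
for n in('side0','scene0'):
    i,cc=load(n); H,S,V=hsv(i); r=((H<12)|(H>168))&(S>90)
    y,x=np.nonzero(reg(r,(220,120,250,150) if n=='side0' else (196,145,215,168))); print(n,'mid',onz(cc,x.mean(),y.mean(),32).round(1))
print('flask',onz(c,443,108,40))
E
```

```text
red 250.6 148.3 [440.5 178.8  26. ] rmm 14.46090670765187
mid 298.6 9.7 [496.3 339.3  38. ] rmm 18.46499359327368
circ 287.7 57.0 r 19.6 [486.4 291.3  24. ]
circ 287.8 53.7 r 15.6 [486.5 295.1  24. ]
circ 287.3 60.3 r 18.1 [486.1 287.4  24. ]
30 269 318 [463.  321.9  24. ] [523.9 322.6  24. ]
50 265 314 [458.3 299.1  24. ] [520.  299.7  24. ]
70 262 309 [454.8 275.9  24. ] [514.8 276.4  24. ]
80 259 307 [451.1 264.1  24. ] [512.8 264.5  24. ]
side0 mid [498.1 340.8  32. ]
scene0 mid [493.8 335.1  32. ]
flask [681.76667949 232.28332329  40.        ]
```

>>> arm_command(delta_pos=[[-0.01,0.05,-0.12],[-0.02,0.1,-0.24],[-0.03,0.15,-0.36],[-0.036,0.173,-0.46],[-0.036,0.173,-0.498]], delta_rot=[[0,0,-0.04],[0,0,-0.08],[0,0,-0.12],[0,0,-0.12],[0,0,-0.12]], claw=[0.35,0.35,0.35,0.35,0.35])

```text
t: 12.78
eef_pos: [439.3, 177.7, 57.5]
tcp_rot: [-3.138, 0.002, 1.382]
ft_force: [1.1, 0.4, 0.1]
opening: 0.649
grip_force: 0.0
```

>>> arm_command(delta_pos=[[0,0,0],[0,0,-0.06],[0,0,-0.12],[0,0,-0.18],[0,0,-0.18]], delta_rot=[[0,0,0],[0,0,0],[0,0,0],[0,0,0],[0,0,0]], claw=[0.35,0.35,0.35,0.35,0.35])

```text
t: 13.2
eef_pos: [440.8, 177.4, 14.6]
tcp_rot: [-3.141, 0.001, 1.381]
ft_force: [-0.4, -0.2, -0.5]
opening: 0.649
grip_force: 0.0
```

>>> arm_command(delta_pos=[[0,0,0],[0,0,0],[0,0,0],[0,0,0],[0,0,0]], delta_rot=[[0,0,0],[0,0,0],[0,0,0],[0,0,0],[0,0,0]], claw=[1,1,1,1,1])

```text
t: 13.62
eef_pos: [440.9, 178.6, 15.7]
tcp_rot: [3.14, -0.0, 1.382]
ft_force: [-0.2, -0.1, 0.1]
opening: 0.358
grip_force: 0.0
```

>>> arm_command(delta_pos=[[0,0,0],[0,0,0.03],[0,0,0.08],[0,0,0.16],[0,0,0.24]], delta_rot=[[0,0,0],[0,0,0],[0,0,0],[0,0,0],[0,0,0]], claw=[1,1,1,1,1])

```text
t: 14.03
eef_pos: [440.2, 178.5, 75.9]
tcp_rot: [-3.141, 0.0, 1.382]
ft_force: [-0.8, 0.3, -0.4]
opening: 0.024
grip_force: 0.0
```

Run:
```python
from h import *
s=state(); print(s['t'],s['eef_pos'],s['opening'],s['grip_force'])
im,c=snap('wrist','w7'); sd,cs=snap('side','s7')
H,S,V=hsv(im); red=((H<12)|(H>168))&(S>90); mc(c,'held?',reg(red,(200,150,320,260)),s['eef_pos'][2]+11)
H,S,V=hsv(sd); r=((H<12)|(H>168))&(S>90); m=reg(r,(195,100,260,185)); n,l,st,ce=cv2.connectedComponentsWithStats(m); print(st[1:].tolist(),ce[1:].round(1).tolist())
p=s['eef_pos']; print('pred held bottom,mid,top',proj(cs,[p-[0,0,15],p-[0,0,2],p+[0,0,11]]).round(1))
i,cc=load('scene0'); print('globe',onz(cc,262,114,110),onz(cc,262,114,70))
```

```text
14.0333 [440.1518218  178.47454638  75.87779195] 0.02413056886868613 0.0
held? 257.7 198.5 [443.9 196.   86.9] rmm 10.578202864149624
[[232, 132, 8, 8, 57], [216, 163, 9, 11, 68], [217, 171, 1, 1, 1]] [[235.5, 135.3], [220.2, 166.9], [217.0, 171.0]]
pred held bottom,mid,top [[219.3 155.1]
 [219.1 151.5]
 [219.  147.8]]
globe [734.72405528 444.25280346 110.        ] [792.63341635 568.20081527  70.        ]
```

I lifted before the fingers had closed. I'll check that the stopper is still standing, and reopen.

>>> arm_command(delta_pos=[[0,0,0],[0,0,0],[0,0,0],[0,0,0],[0,0,0]], delta_rot=[[0,0,0],[0,0,0],[0,0,0],[0,0,0],[0,0,0]], claw=[0.4,0.4,0.4,0.4,0.4])

```text
t: 14.55
eef_pos: [440.2, 178.4, 74.4]
tcp_rot: [-3.141, 0.001, 1.382]
ft_force: [0.4, 0.0, -0.2]
opening: 0.298
grip_force: 0.0
```

>>> arm_command(delta_pos=[[0,0,0],[0,0,0],[0,0,0],[0,0,0],[0,0,0]], delta_rot=[[0,0,0],[0,0,0],[0,0,0],[0,0,0],[0,0,0]], claw=[0.4,0.4,0.4,0.4,0.4])

```text
t: 14.97
eef_pos: [440.5, 178.5, 74.9]
tcp_rot: [3.142, 0.0, 1.382]
ft_force: [-0.0, -0.2, -0.1]
opening: 0.588
grip_force: 0.0
```

Run:
```python
from h import *
s=state(); print(s['t'],s['eef_pos'],s['opening'],s['grip_force'])
im,c=snap('wrist','w8')
H,S,V=hsv(im); red=((H<12)|(H>168))&(S>90); mc(c,'red',reg(red,(200,130,320,260)),26); print(cv2.boundingRect(reg(red,(200,130,320,260))),proj(c,[[440.5,178.5,26],[440.5,178.5,0]]))
```

```text
14.9667 [440.52785258 178.52665747  74.94628825] 0.5883414537265763 0.0
red 257.2 198.4 [440.7 179.9  26. ] rmm 13.951830466897357
(242, 184, 31, 30) [[257.24627157 199.77696126]
 [257.27673459 192.98692269]]
```

The stopper is standing where it was. I grip again with time to close.

>>> arm_command(delta_pos=[[0,0.003,-0.08],[0,0.003,-0.16],[0,0.003,-0.24],[0,0.003,-0.24],[0,0.003,-0.24]], delta_rot=[[0,0,0],[0,0,0],[0,0,0],[0,0,0],[0,0,0]], claw=[0.4,0.4,0.4,0.4,1])

```text
t: 15.43
eef_pos: [440.1, 179.2, 14.6]
tcp_rot: [-3.14, 0.001, 1.382]
ft_force: [-0.5, -0.4, -0.2]
opening: 0.568
grip_force: 0.0
```

>>> arm_command(delta_pos=[[0,0,0],[0,0,0],[0,0,0],[0,0,0],[0,0,0]], delta_rot=[[0,0,0],[0,0,0],[0,0,0],[0,0,0],[0,0,0]], claw=[1,1,1,1,1])

```text
t: 15.85
eef_pos: [440.7, 179.3, 15.5]
tcp_rot: [3.141, -0.0, 1.382]
ft_force: [-0.1, -0.2, 0.4]
opening: 0.238
grip_force: 0.0
```

>>> arm_command(delta_pos=[[0,0,0],[0,0,0],[0,0,0],[0,0,0.03],[0,0,0.1]], delta_rot=[[0,0,0],[0,0,0],[0,0,0],[0,0,0],[0,0,0]], claw=[1,1,1,1,1])

```text
t: 16.27
eef_pos: [439.6, 179.0, 39.2]
tcp_rot: [-3.139, 0.001, 1.382]
ft_force: [0.6, 0.5, -0.4]
opening: 0.004
grip_force: 0.0
```

The fingers shut without meeting the stopper, so I need a look.

Run:
```python
from h import *
s=state(); print(s['t'],s['eef_pos'],s['opening'])
w,cw=snap('wrist','w9'); b,cb=snap('side','s9'); n,cn=snap('scene','n9'); p=s['eef_pos']
print('tcp px',proj(cw,[p]).round(1),proj(cb,[p]).round(1),proj(cn,[p]).round(1))
H,S,V=hsv(w); red=((H<12)|(H>168))&(S>90); print(cv2.boundingRect(reg(red,(200,130,320,300))))
f=lambda i:cv2.resize(i,(400,300),interpolation=cv2.INTER_CUBIC)
cv2.imwrite('pics/c9.png',cv2.cvtColor(np.vstack([np.hstack([f(b[110:200,160:280]),f(n[130:220,145:265])]),np.hstack([f(w[120:300,140:380]),f(n[100:190,230:350])])]),cv2.COLOR_RGB2BGR))
```

```text
16.2667 [439.64976818 178.99530515  39.23368046] 0.0036672506873945306
tcp px [[257.2 217.1]] [[219.3 161. ]] [[204.2 175.8]]
(241, 193, 36, 29)
```

View pics/c9.png

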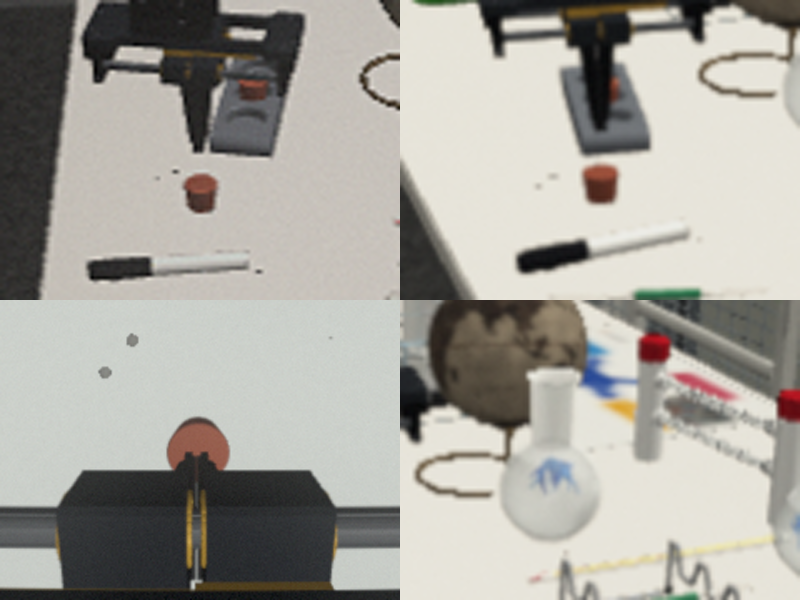

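The side view puts the shut fingertips at native (219,155), but the reported TCP projects to (219,161). The scene view shows the same shift, so the real tips sit about 20 mm above the reported TCP. The stopper stands untouched. I'll grasp with the TCP 20 mm lower, watching the force.

>>> arm_command(delta_pos=[[0,0,0],[0,0,0],[0,0,0],[0,0,0],[0,0,0]], delta_rot=[[0,0,0],[0,0,0],[0,0,0],[0,0,0],[0,0,0]], claw=[0.4,0.4,0.4,0.4,0.4])

```text
t: 16.83
eef_pos: [440.4, 179.2, 39.6]
tcp_rot: [-3.141, 0.0, 1.382]
ft_force: [0.4, 0.2, 0.0]
opening: 0.298
grip_force: 0.0
```

>>> arm_command(delta_pos=[[0,0,0],[0,0,0],[0,0,-0.05],[0,0,-0.1],[0,0,-0.15]], delta_rot=[[0,0,0],[0,0,0],[0,0,0],[0,0,0],[0,0,0]], claw=[0.4,0.4,0.4,0.4,0.4])

```text
t: 17.25
eef_pos: [440.7, 179.3, 2.1]
tcp_rot: [3.141, -0.0, 1.382]
ft_force: [-0.1, 0.1, -0.3]
opening: 0.591
grip_force: 0.0
```

>>> arm_command(delta_pos=[[0,0,-0.012],[0,0,-0.024],[0,0,-0.03],[0,0,-0.03],[0,0,-0.03]], delta_rot=[[0,0,0],[0,0,0],[0,0,0],[0,0,0],[0,0,0]], claw=[0.4,0.4,0.4,1,1])

```text
t: 17.67
eef_pos: [440.7, 179.3, -4.6]
tcp_rot: [3.141, -0.0, 1.382]
ft_force: [-0.3, 0.4, -0.1]
opening: 0.51
grip_force: 0.0
```

>>> arm_command(delta_pos=[[0,0,0],[0,0,0],[0,0,0],[0,0,0],[0,0,0]], delta_rot=[[0,0,0],[0,0,0],[0,0,0],[0,0,0],[0,0,0]], claw=[1,1,1,1,1])

```text
t: 18.08
eef_pos: [440.7, 179.3, -4.8]
tcp_rot: [3.141, -0.0, 1.382]
ft_force: [0.2, -0.5, 4.0]
opening: 0.297
grip_force: 30.0
```

Gripped. I carry it to the near well.

>>> arm_command(delta_pos=[[0,0,0.08],[0,0,0.18],[0.06,0.15,0.24],[0.12,0.3,0.24],[0.186,0.447,0.24]], delta_rot=[[0,0,0],[0,0,0],[0,0,0],[0,0,0],[0,0,0]], claw=[1,1,1,1,1])

```text
t: 18.5
eef_pos: [487.9, 292.6, 56.5]
tcp_rot: [3.14, -0.001, 1.381]
ft_force: [0.7, -0.8, -0.3]
opening: 0.299
grip_force: 30.0
```

>>> arm_command(delta_pos=[[0,0,0],[0,0,0],[0,0,0],[0,0,0],[0,0,0]], delta_rot=[[0,0,0],[0,0,0],[0,0,0],[0,0,0],[0,0,0]], claw=[1,1,1,1,1])

```text
t: 18.92
eef_pos: [486.7, 290.1, 54.9]
tcp_rot: [-3.141, 0.0, 1.381]
ft_force: [1.0, 0.3, -0.1]
opening: 0.302
grip_force: 30.0
```

Run:
```python
from h import *
s=state(); p=s['eef_pos']; print(s['t'],p,s['opening'],s['grip_force'])
w,c=snap('wrist','w10'); sd,cs=snap('side','s10')
H,S,V=hsv(w); red=(((H<12)|(H>168))&(S>90)).astype(np.uint8)
n,l,st,ce=cv2.connectedComponentsWithStats(red)
for i in range(1,n):
    if st[i,4]>80: print(st[i].tolist(),ce[i].round(1).tolist())
top=p[2]+5+26; a=np.linspace(0,6.28,60); q=proj(c,np.c_[p[0]+15.5*np.cos(a),p[1]+15.5*np.sin(a),0*a+top]); print('pred held',q.min(0),q.max(0))
for nm,P in(('nearwell',(487,291,24)),('far',(506,388,24))): print(nm,proj(c,[P]))
print('mid',onz(c,0,0,38)[:0])
gr=((V<175)&(S<60)).astype(np.uint8)
for v in range(20,230,15):
    x=np.nonzero(gr[v,200:400])[0]; print(v,(x.min()+200,x.max()+200) if len(x) else None)
```

```text
18.9167 [486.68104392 290.06496148  54.91099145] 0.3019438698331264 29.99979911830451
[239, 126, 38, 39, 1157] [257.4, 144.7]
[236, 205, 44, 40, 1415] [257.5, 227.4]
pred held [233.5752289  210.54083867] [280.60986086 254.31011529]
nearwell [[257.41051982 204.25010686]]
far [[257.91019277  85.53906854]]
mid []
20 (np.int64(388), np.int64(396))
35 (np.int64(218), np.int64(390))
50 (np.int64(218), np.int64(388))
65 (np.int64(219), np.int64(388))
80 (np.int64(219), np.int64(385))
95 (np.int64(219), np.int64(391))
110 (np.int64(220), np.int64(295))
125 (np.int64(220), np.int64(294))
140 (np.int64(221), np.int64(294))
155 (np.int64(221), np.int64(294))
170 (np.int64(222), np.int64(293))
185 (np.int64(222), np.int64(292))
200 (np.int64(223), np.int64(292))
215 (np.int64(223), np.int64(291))
```

Run:
```python
from h import *
w,c=load('w10'); print('mid',onz(c,257.4,144.7,38).round(1), onz(c,257.4,144.7,36).round(1))
hough(w,c,(222,50,292,122),24,19)
```

```text
mid [497. 343.  38.] [497.  342.9  36. ]
circ 257.5 81.3 r 18.9 [506.3 391.2  24. ]
circ 260.5 83.0 r 21.6 [508.4 389.5  24. ]
circ 258.0 77.8 r 22.0 [507.2 393.7  24. ]
```

>>> arm_command(delta_pos=[[0.001,0.004,-0.05],[0.001,0.004,-0.1],[0.001,0.004,-0.15],[0.001,0.004,-0.18],[0.001,0.004,-0.189]], delta_rot=[[0,0,0],[0,0,0],[0,0,0],[0,0,0],[0,0,0]], claw=[1,1,1,1,1])

```text
t: 19.43
eef_pos: [486.8, 291.5, 7.1]
tcp_rot: [-3.14, 0.001, 1.382]
ft_force: [-5.9, -2.4, 20.3]
opening: 0.298
grip_force: 30.0
```

>>> arm_command(delta_pos=[[0,0,0],[0,0,0],[0,0,0],[0,0,0],[0,0,0]], delta_rot=[[0,0,0],[0,0,0],[0,0,0],[0,0,0],[0,0,0]], claw=[1,0.4,0.4,0.4,0.4])

```text
t: 19.85
eef_pos: [487.4, 292.0, 7.9]
tcp_rot: [3.141, -0.0, 1.382]
ft_force: [-0.6, -0.3, 0.1]
opening: 0.526
grip_force: 0.0
```

>>> arm_command(delta_pos=[[0,0,0],[0,0,0.1],[0,0,0.2],[0,0,0.35],[0,0,0.5]], delta_rot=[[0,0,0],[0,0,0],[0,0,0],[0,0,0],[0,0,0]], claw=[0.4,0.4,0.4,0.4,0.4])

```text
t: 20.27
eef_pos: [486.7, 291.8, 133.7]
tcp_rot: [-3.14, 0.001, 1.382]
ft_force: [-0.6, 0.7, 0.1]
opening: 0.604
grip_force: 0.0
```

Run:
```python
from h import *
s=state(); p=s['eef_pos']; print(s['t'],p,s['opening'])
w,c=snap('wrist','w11'); sd,cs=snap('side','s11')
H,S,V=hsv(w); red=(((H<12)|(H>168))&(S>90)).astype(np.uint8)
n,l,st,ce=cv2.connectedComponentsWithStats(red)
for i in range(1,n):
    if st[i,4]>80: print(st[i].tolist(),ce[i].round(1).tolist(),onz(c,*ce[i],38).round(1))
H,S,V=hsv(sd); r=((H<12)|(H>168))&(S>90); n,l,st,ce=cv2.connectedComponentsWithStats(reg(r,(210,110,265,175))); print(st[1:].tolist(),proj(cs,[[487,291,38],[487,291,12],[497,341,38]]).round(1).tolist())
```

```text
20.2667 [486.68447728 291.75802168 133.66324986] 0.6035983212124592
[244, 128, 28, 28, 621] [257.8, 141.4] [496.8 342.7  38. ]
[245, 176, 27, 26, 552] [258.2, 188.5] [487.5 291.3  38. ]
[[230, 132, 10, 16, 95], [230, 146, 3, 2, 3]] [[233.2, 141.4], [233.3, 148.1], [235.5, 133.6]]
```

The red stopper is seated: its top is the same size in view as the fixed one, 51 mm away. Now the black one.

>>> arm_command(delta_pos=[[0,-0.1,0.08],[0,-0.25,0.15],[0.02,-0.4,0.2],[0.04,-0.55,0.2],[0.06,-0.72,0.2]], delta_rot=[[0,0,0],[0,0,0],[0,0,0.04],[0,0,0.08],[0,0,0.12]], claw=[0.4,0.4,0.4,0.4,0.4])

```text
t: 20.78
eef_pos: [502.2, 112.0, 183.2]
tcp_rot: [3.14, -0.0, 1.575]
ft_force: [0.9, -0.5, 0.2]
opening: 0.598
grip_force: 0.0
```

>>> arm_command(delta_pos=[[0.03,-0.16,0],[0.06,-0.32,0],[0.09,-0.48,0],[0.1,-0.64,0],[0.1,-0.8,0]], delta_rot=[[0,0,0],[0,0,0],[0,0,0],[0,0,0],[0,0,0]], claw=[0.4,0.4,0.4,0.4,0.4])

```text
t: 21.2
eef_pos: [527.1, -88.9, 182.2]
tcp_rot: [-3.142, -0.0, 1.571]
ft_force: [0.6, -0.1, 0.6]
opening: 0.599
grip_force: 0.0
```

>>> arm_command(delta_pos=[[0,-0.04,-0.1],[0,-0.06,-0.2],[0,-0.06,-0.3],[0,-0.06,-0.3],[0,-0.06,-0.3]], delta_rot=[[0,0,0],[0,0,0],[0,0,0],[0,0,0],[0,0,0]], claw=[0.4,0.4,0.4,0.4,0.4])

```text
t: 21.62
eef_pos: [526.6, -101.7, 107.0]
tcp_rot: [-3.139, -0.001, 1.571]
ft_force: [0.2, -0.3, -0.1]
opening: 0.601
grip_force: 0.0
```

Run:
```python
from h import *
s=state(); p=s['eef_pos']; print(s['t'],p,s['opening'])
w,c=snap('wrist','w12')
H,S,V=hsv(w); m=reg(V<110,(205,100,320,215)); n,l,st,ce=cv2.connectedComponentsWithStats(m)
for i in range(1,n):
    if st[i,4]>150: print(st[i].tolist(),ce[i].round(1).tolist(),onz(c,*ce[i],24).round(1))
print(proj(c,[[527.5,-103,26]]))
w,c=load('w2'); H,S,V=hsv(w); mc(c,'black w2',reg(V<110,(320,115,375,160)),26)
```

```text
21.6167 [ 526.59367037 -101.69223156  107.00473707] 0.6009555978167443
[245, 178, 28, 29, 610] [258.7, 192.4] [ 528.1 -103.1   24. ]
[[258.20222027 192.75370729]]
black w2 344.7 137.9 [ 525.8 -102.9   26. ] rmm 16.295433658552934
```

>>> arm_command(delta_pos=[[0,-0.001,-0.12],[0,-0.001,-0.24],[0,-0.001,-0.36],[0,-0.001,-0.42],[0,-0.001,-0.451]], delta_rot=[[0,0,0],[0,0,0],[0,0,0],[0,0,0],[0,0,0]], claw=[0.4,0.4,0.4,0.4,0.4])

```text
t: 22.08
eef_pos: [527.4, -101.7, -5.6]
tcp_rot: [-3.141, -0.0, 1.572]
ft_force: [0.7, 0.2, 0.1]
opening: 0.599
grip_force: 0.0
```

>>> arm_command(delta_pos=[[0,0,0],[0,0,0],[0,0,0],[0,0,0],[0,0,0]], delta_rot=[[0,0,0],[0,0,0],[0,0,0],[0,0,0],[0,0,0]], claw=[1,1,1,1,1])

```text
t: 22.5
eef_pos: [527.7, -102.3, -3.9]
tcp_rot: [3.14, 0.001, 1.571]
ft_force: [1.7, 0.7, 2.9]
opening: 0.308
grip_force: 22.3
```

>>> arm_command(delta_pos=[[0,0,0],[0,0,0],[0,0,0],[0,0,0],[0,0,0.02]], delta_rot=[[0,0,0],[0,0,0],[0,0,0],[0,0,0],[0,0,0]], claw=[1,1,1,1,1])

```text
t: 22.92
eef_pos: [527.1, -102.1, 0.1]
tcp_rot: [3.142, 0.0, 1.571]
ft_force: [0.3, 1.1, -0.1]
opening: 0.299
grip_force: 30.0
```

>>> arm_command(delta_pos=[[0,0,0.1],[0,0.05,0.22],[0,0.15,0.3],[0,0.28,0.3],[0,0.42,0.3]], delta_rot=[[0,0,0],[0,0,0],[0,0,0],[0,0,0],[0,0,0]], claw=[1,1,1,1,1])

```text
t: 23.33
eef_pos: [527.7, 3.3, 76.8]
tcp_rot: [3.138, 0.0, 1.569]
ft_force: [-0.1, 0.1, -1.2]
opening: 0.299
grip_force: 30.0
```

>>> arm_command(delta_pos=[[-0.01,0.15,0],[-0.02,0.3,0],[-0.04,0.45,0],[-0.06,0.6,0],[-0.08,0.75,0]], delta_rot=[[0,0,-0.03],[0,0,-0.06],[0,0,-0.09],[0,0,-0.12],[0,0,-0.12]], claw=[1,1,1,1,1])

```text
t: 23.75
eef_pos: [506.5, 192.1, 75.5]
tcp_rot: [3.141, -0.0, 1.379]
ft_force: [0.2, 0.2, -0.9]
opening: 0.299
grip_force: 30.0
```

>>> arm_command(delta_pos=[[0,0.15,0],[0,0.3,0],[0,0.45,0],[0,0.6,0],[0,0.7,0]], delta_rot=[[0,0,0],[0,0,0],[0,0,0],[0,0,0],[0,0,0]], claw=[1,1,1,1,1])

```text
t: 24.17
eef_pos: [506.6, 368.5, 75.5]
tcp_rot: [3.141, -0.001, 1.384]
ft_force: [-0.2, -0.0, 0.3]
opening: 0.304
grip_force: 30.0
```

>>> arm_command(delta_pos=[[0,0.05,0],[0,0.1,0],[0,0.1,0],[0,0.1,0],[0,0.1,0]], delta_rot=[[0,0,0],[0,0,0],[0,0,0],[0,0,0],[0,0,0]], claw=[1,1,1,1,1])

```text
t: 24.58
eef_pos: [507.3, 389.1, 75.0]
tcp_rot: [-3.141, 0.001, 1.381]
ft_force: [-0.5, 0.2, 0.0]
opening: 0.301
grip_force: 30.0
```

Run:
```python
from h import *
s=state(); p=s['eef_pos']; print(s['t'],p,s['opening'],s['grip_force'],s['tcp_rot'])
w,c=snap('wrist','w13'); sd,cs=snap('side','s13')
H,S,V=hsv(w); gr=((V<175)&(S<60)).astype(np.uint8)
for v in (100,120,140,150,160,170,180):
    x=np.nonzero(gr[v,200:320])[0]+200; print(v,x.min() if len(x) else 0,x.max() if len(x) else 0, [onz(c,q,v,24).round(1)[:2].tolist() for q in (x.min(),x.max()+1)] if len(x) else '')
m=reg(V<70,(225,190,295,245)); print('held',cv2.boundingRect(m))
print(proj(c,[[506.5,390.3,24],[506.5,390.3,p[2]+31]]))
hough(w,c,(218,130,300,210),24,19)
```

```text
24.5833 [507.28871467 389.06564503  74.98296274] 0.3014998363807917 30.000036885612644 [-3.14134299e+00  5.30303321e-04  1.38129691e+00]
100 0 0 
120 0 0 
140 0 0 
150 0 0 
160 223 289 [[483.2, 432.0], [544.1, 420.3]]
170 223 288 [[481.2, 422.8], [541.7, 411.2]]
180 223 288 [[479.1, 413.5], [540.1, 401.8]]
held (225, 206, 70, 39)
[[256.23435615 198.0742095 ]
 [255.58139585 231.4379194 ]]
circ 255.8 192.5 r 17.1 [507.2 395.8  24. ]
circ 255.8 196.8 r 20.7 [506.4 391.6  24. ]
circ 258.5 194.5 r 17.5 [509.3 393.4  24. ]
```

>>> arm_command(delta_pos=[[-0.003,0.009,-0.06],[-0.003,0.009,-0.12],[-0.003,0.009,-0.18],[-0.003,0.009,-0.24],[-0.003,0.009,-0.27]], delta_rot=[[0,0,0],[0,0,0],[0,0,0],[0,0,0],[0,0,0]], claw=[1,1,1,1,1])

```text
t: 25.1
eef_pos: [506.1, 391.5, 6.3]
tcp_rot: [-3.14, 0.001, 1.381]
ft_force: [-4.4, -0.9, 27.6]
opening: 0.3
grip_force: 30.0
```

>>> arm_command(delta_pos=[[0,0,0],[0,0,0],[0,0,0],[0,0,0],[0,0,0]], delta_rot=[[0,0,0],[0,0,0],[0,0,0],[0,0,0],[0,0,0]], claw=[1,0.4,0.4,0.4,0.4])

```text
t: 25.52
eef_pos: [506.6, 392.6, 7.9]
tcp_rot: [3.141, -0.0, 1.382]
ft_force: [-0.6, -0.4, -0.1]
opening: 0.522
grip_force: 0.0
```

>>> arm_command(delta_pos=[[0,0,0],[0,0,0.1],[0,0,0.2],[0,0,0.35],[0,0,0.5]], delta_rot=[[0,0,0],[0,0,0],[0,0,0],[0,0,0],[0,0,0]], claw=[0.4,0.4,0.4,0.4,0.4])

```text
t: 25.93
eef_pos: [505.9, 392.3, 133.4]
tcp_rot: [-3.141, 0.001, 1.382]
ft_force: [-0.2, -0.4, 0.2]
opening: 0.6
grip_force: 0.0
```

Run:
```python
from h import *
s=state(); p=s['eef_pos']; print(s['t'],p,s['opening'])
w,c=snap('wrist','w14')
H,S,V=hsv(w); m=reg(V<70,(225,160,295,214)); n,l,st,ce=cv2.connectedComponentsWithStats(m)
for i in range(1,n):
    if st[i,4]>80: print(st[i].tolist(),ce[i].round(1).tolist(),onz(c,*ce[i],38).round(1))
print(proj(c,[[506.4,390.5,38]]))
```

```text
25.9333 [505.89236693 392.32110719 133.41231185] 0.5999656672275129
[[258.17607931 189.81913674]]
```

Run:
```python
from h import *
print(state()['joints'].round(3))
w,c=load('w14'); H,S,V=hsv(w); print(V[185:195:3,258],V[160:165,258])
m=reg(V<98,(225,160,295,214)); n,l,st,ce=cv2.connectedComponentsWithStats(m)
for i in range(1,n):
    if st[i,4]>80: print(st[i].tolist(),ce[i].round(1).tolist(),onz(c,*ce[i],38).round(1))
# rest from w4: feet at table level
w,c=load('w4')
F=[onz(c,*p,2)[:2] for p in((323,150.3),(385.3,151.5),(316.3,237),(373.8,237.5))]; print(np.round(F,1).tolist(),np.mean(F,0))
for n in('side0','scene0'):
    i,cc=load(n); H,S,V=hsv(i); m=reg((H>55)&(H<95)&(S>80),(290,185,320,202)); y,x=np.nonzero(m); print(n,'fixed grip',onz(cc,x.mean(),y.mean(),33).round(1))
i,cc=load('wrist0'); print('fixed grip w0',onz(cc,293.4,175.9,33).round(1)); 
for p in((250.5,121),(324,121.5),(249.5,221.5),(316,222)): print(onz(cc,*p,2).round(1))
```

```text
[ 0.557  0.563  1.573 -0.     0.997  0.745]
[76 75 73 71] [139 140 140 139 139]
[243, 176, 33, 28, 622] [257.9, 190.1] [506.1 390.3  38. ]
[[617.3, 75.0], [717.9, 74.0], [615.2, -73.1], [715.7, -74.2]] [6.66483768e+02 4.21616324e-01]
side0 fixed grip [672.5   3.2  33. ]
scene0 fixed grip [673.6   0.   33. ]
fixed grip w0 [673.4   2.6  33. ]
[615.1  74.9   2. ]
[718.2  74.5   2. ]
[612.6 -74.3   2. ]
[714.8 -75.2   2. ]
```

The black stopper is seated at (506.1, 390.3). Next the spatula at about (431.8, -2.3) with yaw -17.5°, turning the tool to 162.5°.

>>> arm_command(delta_pos=[[-0.02,-0.12,0.02],[-0.04,-0.24,0.04],[-0.06,-0.36,0.04],[-0.08,-0.48,0.04],[-0.1,-0.6,0.04]], delta_rot=[[0,0,0.06],[0,0,0.12],[0,0,0.18],[0,0,0.24],[0,0,0.309]], claw=[0.5,0.5,0.5,0.5,0.5])

```text
t: 26.4
eef_pos: [480.9, 241.4, 142.6]
tcp_rot: [3.141, 0.0, 1.873]
ft_force: [1.0, 0.3, -0.9]
opening: 0.503
grip_force: 0.0
```

>>> arm_command(delta_pos=[[-0.02,-0.12,0],[-0.04,-0.24,0],[-0.06,-0.36,0],[-0.08,-0.48,0],[-0.1,-0.6,0]], delta_rot=[[0,0,0.06],[0,0,0.12],[0,0,0.18],[0,0,0.24],[0,0,0.309]], claw=[0.5,0.5,0.5,0.5,0.5])

```text
t: 26.82
eef_pos: [456.0, 91.4, 142.6]
tcp_rot: [3.141, 0.0, 2.358]
ft_force: [0.2, -0.7, -0.2]
opening: 0.504
grip_force: 0.0
```

>>> arm_command(delta_pos=[[-0.02,-0.1,-0.05],[-0.04,-0.2,-0.1],[-0.06,-0.3,-0.18],[-0.08,-0.379,-0.26],[-0.099,-0.379,-0.33]], delta_rot=[[0,0,0.06],[0,0,0.12],[0,0,0.18],[0,0,0.24],[0,0,0.309]], claw=[0.5,0.5,0.5,0.5,0.5])

```text
t: 27.23
eef_pos: [431.6, -4.6, 59.3]
tcp_rot: [3.142, 0.001, 2.841]
ft_force: [-1.0, 0.8, -0.4]
opening: 0.506
grip_force: 0.0
```

>>> arm_command(delta_pos=[[0,0,0],[0,0,0],[0,0,0],[0,0,0],[0,0,0]], delta_rot=[[0,0,0],[0,0,0],[0,0,0],[0,0,0],[0,0,0]], claw=[0.5,0.5,0.5,0.5,0.5])

```text
t: 27.65
eef_pos: [432.3, -1.7, 60.8]
tcp_rot: [3.141, 0.002, 2.838]
ft_force: [0.0, 0.0, 0.9]
opening: 0.504
grip_force: 0.0
```

Run:
```python
from h import *
s=state(); p=s['eef_pos']; print(s['t'],p,s['opening'],np.degrees(s['tcp_rot']))
w,c=snap('wrist','w15'); H,S,V=hsv(w)
m=((H>60)&(H<95)&(S>80)).astype(np.uint8); n,l,st,ce=cv2.connectedComponentsWithStats(m)
for i in range(1,n):
    if st[i,4]>60:
        y,x=np.nonzero(l==i); W=np.array([onz(c,a,b,5)[:2] for a,b in zip(x,y)],np.float32); vx,vy,_,_=cv2.fitLine(W,2,0,.01,.01).ravel()
        print(st[i].tolist(),W.mean(0).round(1),'yaw',np.degrees(np.arctan2(vy,vx)))
```

```text
27.65 [432.31651134  -1.69255879  60.81967228] 0.5038897090457496 [1.79978465e+02 1.05111391e-01 1.62598282e+02]
[253, 173, 7, 48, 306] [432.7  -2.2] yaw -18.396034
```

>>> arm_command(delta_pos=[[0.001,-0.002,-0.08],[0.001,-0.002,-0.16],[0.001,-0.002,-0.24],[0.001,-0.002,-0.28],[0.001,-0.002,-0.28]], delta_rot=[[0,0,0],[0,0,0],[0,0,0],[0,0,0],[0,0,0]], claw=[0.5,0.5,0.5,0.5,0.5])

```text
t: 28.12
eef_pos: [431.4, -2.3, -11.3]
tcp_rot: [-3.141, -0.002, 2.838]
ft_force: [-0.4, -0.5, -0.2]
opening: 0.499
grip_force: 0.0
```

>>> arm_command(delta_pos=[[0,0,-0.005],[0,0,-0.01],[0,0,-0.015],[0,0,-0.02],[0,0,-0.02]], delta_rot=[[0,0,0],[0,0,0],[0,0,0],[0,0,0],[0,0,0]], claw=[0.5,0.5,0.5,0.5,0.5])

```text
t: 28.53
eef_pos: [432.1, -2.6, -14.7]
tcp_rot: [3.141, 0.001, 2.838]
ft_force: [-0.0, 0.1, 0.3]
opening: 0.501
grip_force: 0.0
```

>>> arm_command(delta_pos=[[0,0,-0.003],[0,0,-0.006],[0,0,-0.008],[0,0,-0.008],[0,0,-0.008]], delta_rot=[[0,0,0],[0,0,0],[0,0,0],[0,0,0],[0,0,0]], claw=[0.5,0.5,0.5,0.5,0.5])

```text
t: 28.95
eef_pos: [431.9, -2.6, -17.0]
tcp_rot: [3.142, -0.0, 2.838]
ft_force: [-0.7, -0.7, 0.7]
opening: 0.501
grip_force: 0.0
```

>>> arm_command(delta_pos=[[0,0,0],[0,0,0],[0,0,0],[0,0,0],[0,0,0]], delta_rot=[[0,0,0],[0,0,0],[0,0,0],[0,0,0],[0,0,0]], claw=[1,1,1,1,1])

```text
t: 29.37
eef_pos: [431.9, -2.6, -17.0]
tcp_rot: [3.142, -0.0, 2.838]
ft_force: [-0.6, 0.9, 0.2]
opening: 0.208
grip_force: 0.0
```

>>> arm_command(delta_pos=[[0,0,0],[0,0,0],[0,0,0],[0,0,0],[0,0,0]], delta_rot=[[0,0,0],[0,0,0],[0,0,0],[0,0,0],[0,0,0]], claw=[1,1,1,1,1])

```text
t: 29.78
eef_pos: [431.9, -2.6, -17.0]
tcp_rot: [3.141, 0.0, 2.838]
ft_force: [0.1, 0.3, 0.4]
opening: 0.088
grip_force: 30.0
```

Held, at about 8 mm wide. I carry it to the rest's +y notch.

>>> arm_command(delta_pos=[[0,0,0.06],[0,0,0.16],[0.05,0.02,0.28],[0.15,0.05,0.35],[0.28,0.08,0.35]], delta_rot=[[0,0,0],[0,0,0],[0,0,0],[0,0,0.04],[0,0,0.08]], claw=[1,1,1,1,1])

```text
t: 30.2
eef_pos: [502.9, 17.6, 74.2]
tcp_rot: [3.141, 0.004, 2.966]
ft_force: [0.8, 0.4, 0.0]
opening: 0.087
grip_force: 30.0
```

>>> arm_command(delta_pos=[[0.14,0.03,0],[0.28,0.06,0],[0.42,0.09,0],[0.55,0.118,0],[0.664,0.118,0]], delta_rot=[[0,0,0.04],[0,0,0.08],[0,0,0.106],[0,0,0.106],[0,0,0.106]], claw=[1,1,1,1,1])

```text
t: 30.62
eef_pos: [669.6, 48.2, 70.3]
tcp_rot: [3.141, 0.0, 3.132]
ft_force: [0.5, -0.4, -0.2]
opening: 0.088
grip_force: 30.0
```

>>> arm_command(delta_pos=[[0,0,-0.02],[0,0,-0.04],[0,0,-0.06],[0,0,-0.06],[0,0,-0.06]], delta_rot=[[0,0,0],[0,0,0],[0,0,0],[0,0,0],[0,0,0]], claw=[1,1,1,1,1])

```text
t: 31.03
eef_pos: [666.9, 46.8, 55.2]
tcp_rot: [3.142, -0.001, 3.13]
ft_force: [-0.6, -1.0, -0.7]
opening: 0.086
grip_force: 30.0
```

Run:
```python
from h import *
s=state(); p=s['eef_pos']; print(s['t'],p,s['opening'],s['grip_force'],np.degrees(s['tcp_rot']))
w,c=snap('wrist','w16'); b,cb=snap('side','s16'); n,cn=snap('scene','n16')
for nm,P in(('notch-',(616.6,47.3,28.5)),('tcp+17',p+[0,0,17]),('end',p+[-80,0,17])): print(nm,proj(c,[P]).round(1).tolist(),proj(cb,[P]).round(1).tolist(),proj(cn,[P]).round(1).tolist())
f=lambda i,s:cv2.resize(i,s,interpolation=cv2.INTER_CUBIC)
cv2.imwrite('pics/c10.png',cv2.cvtColor(np.hstack([f(w[0:300,130:380],(400,480)),np.vstack([f(b[150:240,270:345],(400,240)),f(n[150:230,255:355],(400,240))])]),cv2.COLOR_RGB2BGR))
```

```text
31.0333 [666.91707636  46.7808827   55.20146857] 0.08626535116471398 29.994005262851715 [ 1.79994884e+02 -7.13105366e-02  1.79359484e+02]
notch- [[256.5, 147.1]] [[283.0, 188.7]] [[283.4, 188.0]]
tcp+17 [[256.3, 223.7]] [[302.2, 175.9]] [[301.0, 170.1]]
end [[254.8, 105.5]] [[273.5, 176.9]] [[274.0, 174.7]]
```

View pics/c10.png

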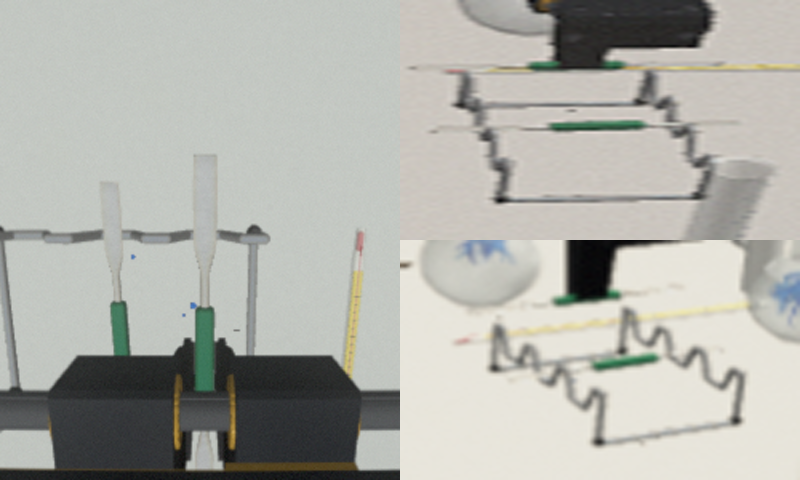

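The wrist crop shows the held spatula (col 205) centred over the free notch (about 190-220), parallel to the fixed one (col 112). In the side crop it is level. I lower it.

>>> arm_command(delta_pos=[[0.004,0,-0.04],[0.004,0,-0.08],[0.004,0,-0.12],[0.004,0,-0.15],[0.004,0,-0.165]], delta_rot=[[0,0,0],[0,0,0],[0,0,0],[0,0,0],[0,0,0]], claw=[1,1,1,1,1])

```text
t: 31.6
eef_pos: [668.1, 46.9, 12.2]
tcp_rot: [3.141, -0.002, 3.131]
ft_force: [-0.5, 0.0, -0.3]
opening: 0.087
grip_force: 30.0
```

>>> arm_command(delta_pos=[[0,0,-0.004],[0,0,-0.008],[0,0,-0.008],[0,0,-0.008],[0,0,-0.008]], delta_rot=[[0,0,0],[0,0,0],[0,0,0],[0,0,0],[0,0,0]], claw=[1,1,1,1,1])

```text
t: 32.02
eef_pos: [669.1, 46.9, 12.6]
tcp_rot: [3.141, 0.001, 3.131]
ft_force: [-0.6, 0.2, 0.3]
opening: 0.09
grip_force: 30.0
```

>>> arm_command(delta_pos=[[0,0,-0.002],[0,0,-0.004],[0,0,-0.004],[0,0,-0.004],[0,0,-0.004]], delta_rot=[[0,0,0],[0,0,0],[0,0,0],[0,0,0],[0,0,0]], claw=[1,1,1,0.68,0.68])

```text
t: 32.43
eef_pos: [668.9, 46.9, 11.2]
tcp_rot: [3.142, 0.0, 3.131]
ft_force: [0.9, 0.9, 0.9]
opening: 0.179
grip_force: 0.0
```

>>> arm_command(delta_pos=[[0,0,0],[0,0,0],[0,0,0],[0,0,0],[0,0,0.02]], delta_rot=[[0,0,0],[0,0,0],[0,0,0],[0,0,0],[0,0,0]], claw=[0.68,0.68,0.68,0.68,0.68])

```text
t: 32.85
eef_pos: [668.4, 46.9, 15.5]
tcp_rot: [3.141, -0.001, 3.131]
ft_force: [-0.2, -0.7, -0.2]
opening: 0.322
grip_force: 0.0
```

>>> arm_command(delta_pos=[[0,0,0.1],[0,0,0.2],[0,0,0.35],[0,0,0.5],[0,0,0.6]], delta_rot=[[0,0,0],[0,0,0],[0,0,0],[0,0,0],[0,0,0]], claw=[0.68,0.68,0.68,0.68,0.68])

```text
t: 33.27
eef_pos: [669.5, 46.9, 170.3]
tcp_rot: [3.142, 0.003, 3.131]
ft_force: [0.8, -0.1, 0.1]
opening: 0.321
grip_force: 0.0
```

Run:
```python
from h import *
s=state(); p=s['eef_pos']; print(s['t'],p,s['opening'],s['ft_force'])
for nm,f in(('wrist','w17'),('side','s17'),('scene','n17')):
    w,c=snap(nm,f); H,S,V=hsv(w); m=((H>55)&(H<95)&(S>80)).astype(np.uint8)
    n,l,st,ce=cv2.connectedComponentsWithStats(m)
    for i in range(1,n):
        if st[i,4]>14:
            y,x=np.nonzero(l==i); P=onz(c,*ce[i],33)
            if 560<P[0]<780 and -60<P[1]<110:
                W=np.array([onz(c,a,b,33)[:2] for a,b in zip(x,y)],np.float32); vx,vy,_,_=cv2.fitLine(W,2,0,.01,.01).ravel(); print(nm,st[i].tolist(),P.round(1),'yaw',np.degrees(np.arctan(vy/vx)).round(1))
for f,r,hh in(('s17','side0',0),('n17','scene0',0)):
    a,c=load(f); b,_=load(r); d=np.abs(a.astype(int)-b).sum(2)>90
    n,l,st,ce=cv2.connectedComponentsWithStats(d.astype(np.uint8)); print(f,[(st[i].tolist()) for i in range(1,n) if st[i,4]>25])
```

```text
33.2667 [669.51935054  46.91610428 170.30237442] 0.32097129857917206 [ 0.82498022 -0.13609369  0.07057112]
wrist [255, 162, 5, 37, 180] [669.9  47.1  33. ] yaw -0.8
wrist [219, 166, 7, 37, 183] [674.7   2.2  33. ] yaw 1.3
side [294, 186, 16, 3, 35] [667.7  48.2  33. ] yaw 0.2
side [299, 196, 16, 3, 40] [672.5   3.2  33. ] yaw 1.4
scene [294, 182, 15, 4, 28] [669.1  44.3  33. ] yaw 0.9
scene [304, 188, 15, 5, 32] [6.732e+02 2.000e-01 3.300e+01] yaw 3.1
s17 [[43, 0, 18, 38, 136], [115, 0, 25, 58, 225], [222, 0, 37, 27, 325], [326, 0, 27, 52, 646], [262, 22, 59, 61, 1117], [23, 51, 17, 59, 206], [311, 54, 33, 54, 730], [94, 70, 17, 43, 139], [258, 88, 21, 57, 526], [278, 93, 19, 11, 119], [311, 94, 14, 4, 46], [294, 103, 30, 9, 117], [303, 113, 35, 30, 459], [234, 124, 8, 9, 46], [239, 160, 13, 30, 275], [215, 162, 11, 12, 104], [291, 185, 27, 4, 79], [205, 207, 27, 6, 79], [251, 225, 13, 15, 155], [214, 239, 19, 22, 255], [248, 266, 21, 30, 410], [258, 320, 20, 29, 419]]
n17 [[0, 0, 53, 109, 319], [82, 0, 49, 98, 615], [242, 0, 8, 5, 28], [288, 0, 55, 42, 440], [251, 3, 35, 23, 144], [17, 6, 24, 44, 222], [286, 29, 8, 6, 30], [260, 42, 72, 89, 1772], [0, 68, 10, 25, 52], [327, 72, 15, 14, 138], [300, 82, 15, 4, 42], [293, 92, 44, 38, 819], [53, 113, 23, 54, 176], [199, 147, 10, 7, 51], [203, 160, 10, 7, 39], [17, 162, 24, 12, 37], [233, 164, 14, 36, 351], [199, 179, 12, 13, 135], [291, 181, 19, 7, 80], [208, 216, 30, 5, 111], [272, 219, 14, 16, 191], [245, 228, 21, 29, 211], [301, 242, 23, 29, 439], [338, 264, 23, 41, 598]]
```

The spatula lies 45 mm from the fixed one at the same height in all three views, and the only differences from the first pictures are the moved objects. Handing in.

```bash
python3 -c "
from cell import *
print(job_done())"
```

```text
the job is handed in; nothing more can be done
None
```

I put the jar, dropper bottle, both stoppers and the spatula back in that order; each looked seated in the camera checks, the flask and cylinder were not touched, and I handed the job in at about 33 s (no verdict was returned).

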